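# Weight down the bag pattern for tracing

### The arm

A 7-joint arm with a two-finger parallel gripper is mounted at the origin on the work surface. World frame = base frame: x ahead of the robot, y to its left, z up, the work surface at z = 0. Lengths are in m, angles in rad, forces in N, time in s.
With the tool pointing down it reaches from about 0.35 to 0.9 m from the base axis. Payload 8.1 kg.
Tool frame: the origin (TCP) lies on the centre line of the jaws, within the pads' length; the fingertips stand 14 mm ahead of it and the grasp point (between the pads) lies 5 mm behind it; z points along the fingers, y is the direction in which the jaws open and shut (so a half turn about z gives the same grasp; the last joint's range is limited). The gripper opens to 92 mm and grips with 3 to 60 N. Pads are 19 mm wide; open, the fingers measure 130 mm over their backs; the gripper's body (75 mm by 190 mm) begins 47 mm behind the grasp point.
Start: joints at [1.019, 0.434, 0.025, 1.573, -0.012, 1.134, -0.075], TCP at [0.271, -0.563, 0.241] pointing down, gripper open.
Joint ranges: [-2.62, 2.62], [-0.44, 2.09], [-1.27, 1.32], [0.08, 2.57], [-1.32, 4.46], [0.12, 2], [-2.74, 2.74]. Speed limits (rad/s): [2.22, 2.22, 3.01, 3.01, 3.14, 3.14, 3.14].

### API

Orientations are given as a rotation vector (axis times angle).
In Python, from cell import arm, optics gives the robot as it stands.
- The arm moves only by the shell command python3 -m creep 'ROWS' [FORCE]. ROWS is JSON, a list of rows, each an object with "translation": the shift along the tool's x, y, z in m, a list of three; "rot": the turn, a rotation vector about the tool's x, y, z in degrees, a list of three; "jaw": the finger opening in m, from 0 to 0.0918. In form: [{"translation": [x, y, z], "rot": [wx, wy, wz], "jaw": jaw}, ...]. A call has 1 to 12 rows; each row shifts and turns the commanded pose from where the row before left it, along the tool's axes as they then stand; what a row does not reach is not made up. A row lasts 1/12 s, in which the tool goes at most 41.7 mm and 7.16 degrees, less where a joint would pass 70% of its speed; a pose out of reach is approached as far as the arm can. A call is refused whole if a number of a shift passes 0.0417 or a number of a turn 7.16, either way. A call with a gripper value outside its range is refused whole. The fingers move at their own pace and stop on an object; FORCE is the grip in N (left out, the last holds). Time passes only in rows, so rows that do not move let the fingers close. It gives the time, the measured TCP pose, the force and the opening at its end, in the units of the state.
- arm.observe(): the state, without advancing time (a new reading comes with each control period).
- optics.get_image(name): name is "scene" or "top"; returns the picture (420x560x3 uint8, red, green, blue); there is no depth.
- optics.camera_info(name): a dict with "fx", "fy", "cx", "cy" (pixels), "R" (3x3) and "t" (3): a world point X has camera coordinates R X + t. Camera axes: x right, y down, z forward; pixel columns grow to the right and rows downward; lengths in m; the calibration is good to about 2 mm. A picture is of the moment at which its call begins. camera_info takes no time and is no camera call.
- arm.sign_off(): hands the job in, once; it reports no verdict.
Trained networks look in the newest picture that a camera, given by its name, has taken for a name from the list of things; names that differ only in an ending like _2 or _b are one class to them, and where a whole thing is asked for, a point or a joint stands for the part that bears it (a point fixed in the world has none). Each returns a list of dicts, best first, with "score" (0 to 1); they miss things now and then, are a little off and sometimes report something else, mostly with a low value. They report only what shows in the picture. A call takes as long as a camera call. They do not tell look-alikes from the thing itself.
- optics.boxes_of(camera, thing): "location" ([column, row] in pixels, amid what is visible of it).
- optics.pinpoint(camera, thing): "location" ([column, row] in pixels: a listed point, or the origin of a listed thing).
The state is a dict: "clock": time; "joints": joint angles; "dq": joint speeds; "joint_efforts": joint torques, N m; "position": TCP position; "ee_rot": TCP orientation; "force": force on the tool from outside, world axes, zero at the start; "ft_torque": the same for the moment, N m; "width": opening from 0.0 (shut) to 1.0 (fully open).
Only numpy, scipy, OpenCV 4.12 (cv2) and the standard library are available. Lean on these libraries where they do the work, as an engineer would, in place of code of your own. Each camera call takes 0.05 s, during which the arm holds its last target.

### The job

The card pieces of a bag pattern lie on the tracing paper and must be weighted down: take the stack of steel pattern weights apart and set one in the middle of each piece, the long bar lengthwise along the strap strip, the round disc on the round base, the square block on the square pocket and the small plug on the little tab. Set every weight down flat, without dropping it or knocking it off the stack, and leave the thread spool and the thimble standing where they are.

Things in the scene. Friction and masses are not known exactly. Their poses are not given: they have to be found in the camera images.
- bar_mid (a point): Centre of the bar weight, the bottom of the stack at the start: an oblong steel bar 110 x 36 x 26 mm (long, wide, high) with a thin felt underside, 0.56 to 0.84 kg. The point is its middle, half-way up (13 mm above its underside); its x axis runs along the 110 mm length, z up through the flat top.
- disc_mid (a point): Centre of the disc weight, lying on the bar at the start: a round steel disc 50 mm in diameter, 26 mm high, about 0.36 kg, with a thin dark groove round its side. The point is on its axis, half-way up (13 mm above its underside); z is its axis, up.
- block_mid (a point): Centre of the block weight, standing on the disc at the start: a square steel block 34 x 34 mm, 26 mm high, about 0.22 kg. The point is its middle, half-way up (13 mm above its underside); x and y are square to its side faces, z up.
- plug_mid (a point): Centre of the plug weight, the top of the stack at the start: a small upright steel cylinder 24 mm in diameter, 30 mm high, about 0.1 kg, with a bevelled top. The point is on its axis, half-way up (15 mm above its underside); z is its axis, up.
- strap: The strap piece: a flat brown card template, a straight strip 190 x 80 mm, 3 mm thick, lying fixed on the white paper. Origin at its middle on the underside (table height), where its printed line and short cross mark meet; x runs along the 190 mm length.
- base: The base piece: a flat brown round card template 116 mm in diameter, 3 mm thick, fixed. Origin at its middle on the underside, at the printed cross mark.
- pocket: The pocket piece: a flat brown square card template 112 x 112 mm with two corners (towards its -x) rounded, 3 mm thick, fixed. Origin at the middle of the 112 mm square on the underside, at the printed cross mark; x and y along its edges.
- tab: The tab piece, the smallest: a flat brown card template 84 x 60 mm with its +x end rounded to a half circle, 3 mm thick, fixed. Origin at the middle of its length and width on the underside, at the printed cross mark; x along the 84 mm length.
- spool_mid (a point): Bystander: a thread spool standing on end among the pieces, wooden rims and red thread, 28 mm in diameter, 38 mm high, loose, 0.03 kg. The point is its middle, 19 mm above its foot; z up.
- thimble_mid (a point): Bystander: a brass thimble standing mouth down among the pieces, 20 mm in diameter, 24 mm high, loose, 0.015 kg. The point is its middle, 12 mm above its foot; z up.
There are look-alikes about, which are no part of the job. Leave any orange or pink look-alike of the part that bears disc_mid alone.

How it is judged:
At the end, for the whole second after the job is handed in: Bar on strap, disc on base, block on pocket, plug on tab: each at rest, upright (0.1 rad), flat on the card (5 mm), its middle within 15 mm of the piece's middle seen from above; the bar's length within 0.21 rad (12 degrees) of the strap's length (horizontal distance between bar_mid and strap below 0.015 m and height (world z) of each of bar_mid, disc_mid, block_mid below 0.021 m and angle between each of bar_mid, disc_mid, block_mid, plug_mid's own z axis and vertical below 0.1 rad and linear speed of each of bar, disc, block, plug below 0.02 m/s and horizontal distance between disc_mid and base below 0.015 m and horizontal distance between block_mid and pocket below 0.015 m and horizontal distance between plug_mid and tab below 0.015 m and height (world z) of plug_mid below 0.023 m and angle between the x axis of bar_mid and the x axis of strap, either way round below 0.21 rad); the robot touches nothing.
It fails at once if a weight is dropped or knocked down (faster than 0.6 m/s with its middle less than 60 mm above the table) ((linear speed of bar above 0.6 m/s and height (world z) of bar_mid below 0.06 m) or (linear speed of disc above 0.6 m/s and height (world z) of disc_mid below 0.06 m) or (linear speed of block above 0.6 m/s and height (world z) of block_mid below 0.06 m) or (linear speed of plug above 0.6 m/s and height (world z) of plug_mid below 0.06 m)).
It fails at once if the spool is moved by more than 25 mm or knocked over (distance of spool_mid from where it was at the start of the episode above 0.025 m or angle between spool_mid's own z axis and vertical above 0.6 rad).
It fails at once if the thimble is moved by more than 25 mm or knocked over (distance of thimble_mid from where it was at the start of the episode above 0.025 m or angle between thimble_mid's own z axis and vertical above 0.6 rad).
It also fails if it takes over 115 s, if anything falls off the work surface, if the arm or the gripper's body presses on something with over 40 N, if the wrist force passes 120 N, or if a joint passes its speed limit or range.

## Working session

There is one attempt and no reset: what is moved stays moved. The work goes in short steps, Python scripts to look and compute and a shell command to move; the robot and the scene stay as the last step left them, time stands still between calls to the robot, and variables do not carry over. Pictures are saved under pics/ and viewed, and the job is handed in when it is done.

```bash
ls; mkdir -p pics; python3 - <<'E'
from cell import arm, optics
import cv2
print(arm.observe())
for n in ("scene","top"):
    im=optics.get_image(n); cv2.imwrite(f"pics/{n}0.png",im[:,:,::-1]); print(n,optics.camera_info(n))
E
```

```text
pics
{'clock': 0.0, 'joints': array([ 1.01940343,  0.43521181,  0.02496848,  1.5741141 , -0.01158195,
        1.13399262, -0.07512238]), 'dq': array([ 4.47867002e-06, -6.24313433e-04,  9.07302102e-04, -4.44292884e-04,
        1.28206968e-05, -8.61736976e-04, -6.79622445e-04]), 'joint_efforts': array([ 3.93004711e-06, -6.67861533e+01,  9.84403342e-01, -3.14463544e+01,
       -6.08418253e-02,  4.29270440e-02,  1.39097669e-04]), 'position': array([ 0.27090466, -0.56268482,  0.23994527]), 'ee_rot': array([-3.06139531e+00, -6.98603881e-01,  7.90962564e-04]), 'force': array([ 0.13325658, -0.0335561 , -0.51152353]), 'ft_torque': array([ 0.05691275, -0.01582522,  0.01125407]), 'width': 0.9982388874292574}
scene {'fx': 536.4352911105246, 'fy': 536.4352911105246, 'cx': 272.4624379190227, 'cy': 206.16801118342988, 'R': array([[ 0.66244946,  0.74909601, -0.00398549],
       [ 0.41703375, -0.37320542, -0.82873432],
       [-0.62228898,  0.54733252, -0.55962804]]), 't': array([-0.31891892, -0.17799669,  1.62475714])}
top {'fx': 540.4895094222891, 'fy': 540.4895094222891, 'cx': 277.9373067352965, 'cy': 207.29719630002137, 'R': array([[-0.0287625 , -0.99948797, -0.01401831],
       [-0.99138599,  0.03031641, -0.1274156 ],
       [ 0.12777534,  0.01023277, -0.99175035]]), 't': array([-0.01615724,  0.50975008,  1.28131535])}
```

View pics/scene0.png

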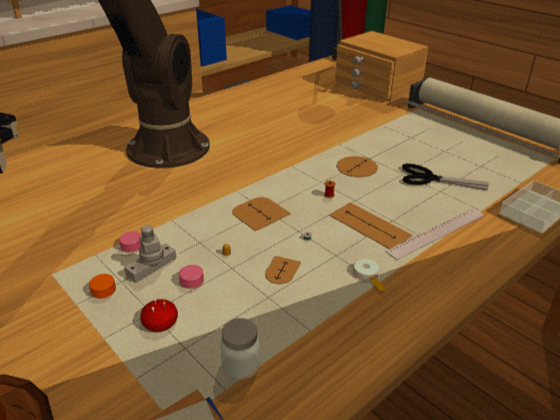

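View pics/top0.png

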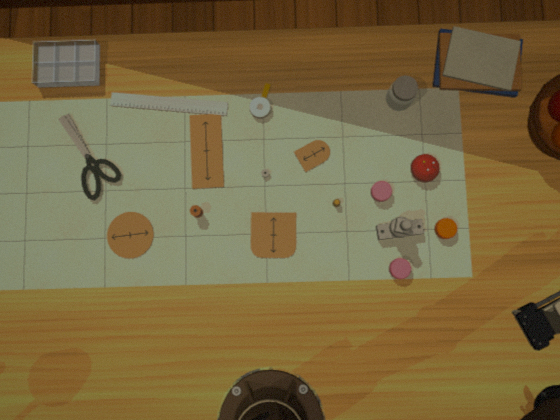

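Top view: the stack is at (401,229), strap (207,151), base (130,235), pocket (274,234), tab (316,152), spool (197,211) and thimble (337,203). The pink and orange look-alike discs around the stack are to be left alone.

```bash
cat > h.py <<'E'
from cell import arm, optics
import numpy as np, cv2
from scipy.spatial.transform import Rotation as Ro
CI={n:optics.camera_info(n) for n in("scene","top")}
def P(n):
    c=CI[n]; K=np.array([[c["fx"],0,c["cx"]],[0,c["fy"],c["cy"]],[0,0,1]])
    return K@np.c_[c["R"],c["t"]]
def proj(n,X):
    p=P(n)@np.r_[X,1]; return p[:2]/p[2]
def onz(n,px,z):
    c=CI[n]; d=c["R"].T@np.array([(px[0]-c["cx"])/c["fx"],(px[1]-c["cy"])/c["fy"],1]); o=-c["R"].T@c["t"]
    return o+d*(z-o[2])/d[2]
def tri(a,b):
    X=cv2.triangulatePoints(P("scene"),P("top"),np.array(a,float).reshape(2,1),np.array(b,float).reshape(2,1))[:,0]
    return X[:3]/X[3]
def shot(n,fn,box=None,s=1):
    im=optics.get_image(n)[:,:,::-1].copy()
    if box: x0,y0,x1,y1=box; im=cv2.resize(im[y0:y1,x0:x1],None,fx=s,fy=s,interpolation=cv2.INTER_CUBIC)
    cv2.imwrite(f"pics/{fn}.png",im)
E
python3 - <<'E'
from h import *
np.set_printoptions(precision=4,suppress=True)
shot("top","topst",(355,170,475,290),5); shot("scene","scst",(100,215,220,305),6)
Z=dict(bar_mid=.013,disc_mid=.039,block_mid=.065,plug_mid=.093,strap=0,base=0,pocket=0,tab=0,spool_mid=.022,thimble_mid=.012)
for t,z in Z.items():
    for n in("scene","top"):
        for r in optics.pinpoint(n,t)[:3]:
            print(t,n,round(r["score"],2),np.round(r["location"],1),onz(n,r["location"],z)[:2])
E
```

```text
bar_mid scene 0.7 [150.6 262.6] [ 0.453  -0.3258]
bar_mid top 0.78 [398.3 235.2] [ 0.4339 -0.3231]
bar_mid top 0.37 [314.6 153.7] [ 0.6436 -0.1264]
disc_mid scene 0.94 [131.9 242.2] [ 0.3947 -0.3339]
disc_mid scene 0.88 [190.7 279. ] [ 0.5804 -0.3059]
disc_mid scene 0.63 [152.3 254.3] [ 0.4609 -0.3225]
disc_mid top 0.92 [397.4 268. ] [ 0.3541 -0.311 ]
disc_mid top 0.92 [379.7 191.1] [ 0.5402 -0.2788]
disc_mid top 0.81 [447.  225.5] [ 0.4518 -0.4353]
block_mid scene 0.78 [146.5 240.3] [ 0.442  -0.3213]
block_mid top 0.69 [400.2 225.1] [ 0.4539 -0.3179]
plug_mid scene 0.44 [148.9 230.4] [ 0.4501 -0.3161]
plug_mid top 0.68 [404. 227.] [ 0.4467 -0.3204]
strap scene 0.89 [370.2 225.3] [0.6691 0.1476]
strap top 0.69 [206.8 150.8] [0.6628 0.1448]
base scene 0.69 [147.1 241.6] [ 0.3673 -0.2859]
base scene 0.59 [353.6 166.1] [0.4523 0.3339]
base top 0.74 [402.1 225. ] [ 0.4597 -0.3366]
base top 0.66 [128.1 237.9] [0.448  0.3432]
pocket scene 0.92 [258.7 212.5] [ 0.4492 -0.0172]
pocket scene 0.61 [148.5 231.9] [ 0.3367 -0.264 ]
pocket scene 0.47 [226.1 247.6] [ 0.5068 -0.1632]
pocket top 0.88 [273.  233.4] [ 0.4485 -0.0168]
tab scene 0.9 [282.4 271.4] [ 0.6526 -0.1229]
tab top 0.84 [312.7 153.9] [ 0.6462 -0.1224]
spool_mid scene 0.5 [329.4 190.6] [0.5194 0.1617]
spool_mid top 0.45 [197.3 212.4] [0.5038 0.1669]
thimble_mid scene 0.43 [228.  248.2] [ 0.5238 -0.17  ]
thimble_mid top 0.7 [126.4 236.1] [0.4516 0.3439]
thimble_mid top 0.58 [337.  196.8] [ 0.5334 -0.1777]
```

View pics/topst.png

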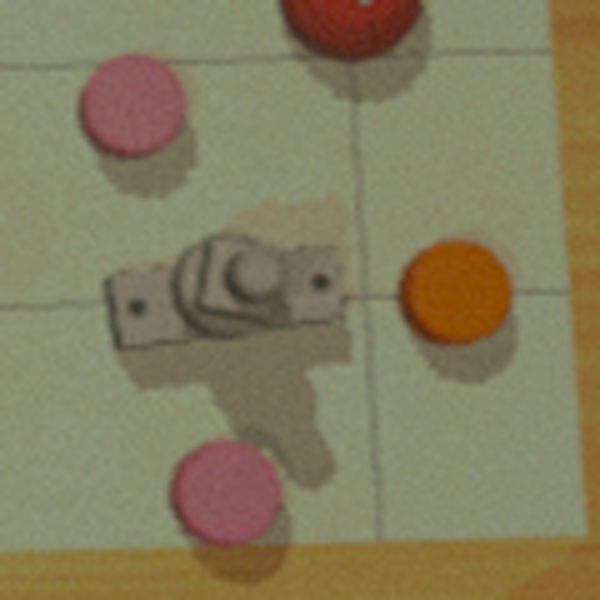

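View pics/scst.png

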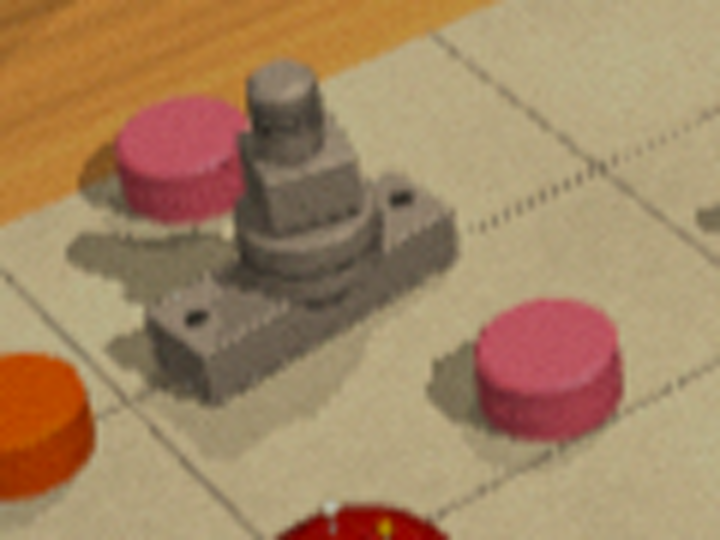

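```bash
python3 - <<'E'
from h import *
np.set_printoptions(precision=4,suppress=True)
T=lambda x,y:(355+(x)/5,170+(y)/5); S=lambda x,y:(100+x/6,215+y/6)
print("plug top T",onz("top",T(256,275),.108),"S",onz("scene",S(287,80),.108))
for k,a,b in(("holeL",T(137,307),S(401,198)),("holeR",T(320,282),S(196,318))):
    print(k,onz("top",a,.026),onz("scene",b,.026),tri(b,a))
l,r=onz("top",T(137,307),.026),onz("top",T(320,282),.026)
print("bar dir deg",np.degrees(np.arctan2(*(l-r)[[1,0]])))
s=arm.observe(); print(Ro.from_rotvec(s["ee_rot"]).as_matrix())
shot("top","p1",(90,100,350,280),3); shot("scene","p2",(210,140,420,300),3.8)
E
```

```text
plug top T [ 0.4499 -0.3223  0.108 ] S [ 0.4614 -0.323   0.108 ]
holeL [ 0.4433 -0.2825  0.026 ] [ 0.4481 -0.2801  0.026 ] [ 0.4446 -0.2808  0.0243]
holeR [ 0.4528 -0.3715  0.026 ] [ 0.458  -0.3697  0.026 ] [ 0.454  -0.3703  0.0239]
bar dir deg 96.07823667600762
[[ 0.901   0.4338 -0.    ]
 [ 0.4338 -0.901   0.    ]
 [-0.     -0.     -1.    ]]
```

View pics/p1.png

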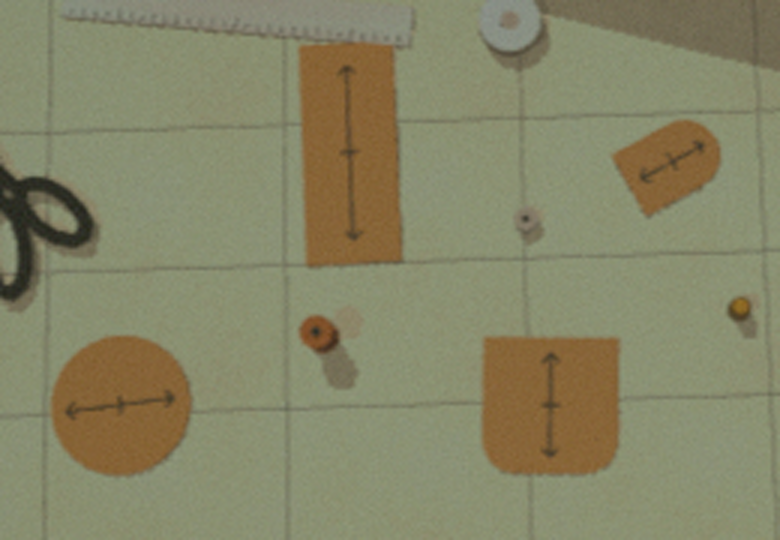

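View pics/p2.png

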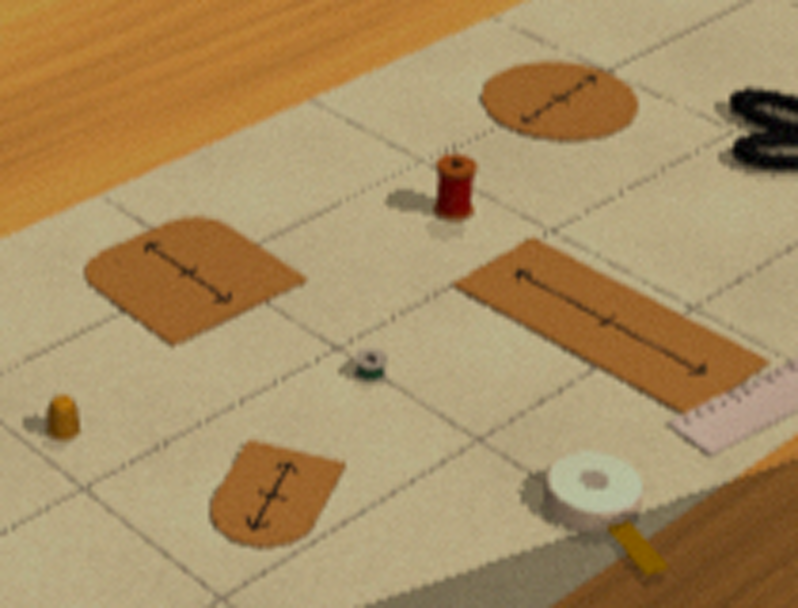

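```bash
python3 - <<'E'
from h import *
np.set_printoptions(precision=4,suppress=True)
T=lambda x,y:(90+x/3,100+y/3); S=lambda x,y:(210+x/3.8,140+y/3.8)
for k,a,b in(("strap",(349,152),(607,321)),("base",(120,404),(561,97)),("pocket",(551,405),(189,271)),("tab",(672,161),(272,495))):
    print(k,onz("top",T(*a),.003)[:2],onz("scene",S(*b),.003)[:2],tri(S(*b),T(*a)))
d=onz("top",T(347,66),.003)-onz("top",T(353,240),.003);print("strap dir",np.degrees(np.arctan2(d[1],d[0])))
d=onz("top",T(303,45),.003)-onz("top",T(308,265),.003);print("strap edge",np.degrees(np.arctan2(d[1],d[0])))
d=onz("scene",S(706,374),.003)-onz("scene",S(516,271),.003);print("strap sc",np.degrees(np.arctan2(d[1],d[0])))
print("plug",tri((100+287/6,215+80/6),(355+256/5,170+275/5)))
print("spool top",onz("top",T(318,331),.038),"thimble",onz("top",T(739,306),.024))
E
```

```text
strap [0.6625 0.1456] [0.6687 0.1459] [ 0.6649  0.1477 -0.0005]
base [0.4557 0.3376] [0.4611 0.3407] [0.4579 0.3404 0.0011]
pocket [ 0.4442 -0.0184] [ 0.4503 -0.0147] [ 0.4464 -0.0158  0.0011]
tab [ 0.646  -0.1256] [ 0.6512 -0.1241] [ 0.648  -0.124   0.0006]
strap dir 1.2505773375732128
strap edge 0.7932350810012766
strap sc 1.3686343160096517
plug [ 0.4518 -0.3214  0.102 ]
spool top [0.507  0.1674 0.038 ] thimble [ 0.5188 -0.1743  0.024 ]
```

```bash
python3 -m creep '[{"translation":[0,0,0],"rot":[0,0,6.43],"jaw":0.0918},{"translation":[0,0,0],"rot":[0,0,6.43],"jaw":0.0918},{"translation":[0,0,0],"rot":[0,0,6.43],"jaw":0.0918},{"translation":[0,0,0],"rot":[0,0,6.43],"jaw":0.0918},{"translation":[0.0228,-0.0302,0],"rot":[0,0,0],"jaw":0.06},{"translation":[0.0228,-0.0302,0],"rot":[0,0,0],"jaw":0.06},{"translation":[0.0228,-0.0302,0],"rot":[0,0,0],"jaw":0.06},{"translation":[0.0228,-0.0302,0],"rot":[0,0,0],"jaw":0.06},{"translation":[0.0228,-0.0302,0],"rot":[0,0,0],"jaw":0.06},{"translation":[0.0228,-0.0302,0],"rot":[0,0,0],"jaw":0.06},{"translation":[0.0228,-0.0302,0],"rot":[0,0,0],"jaw":0.06},{"translation":[0.0228,-0.0302,0],"rot":[0,0,0],"jaw":0.06}]' 20
python3 -m creep '[{"translation":[0,0,0],"rot":[0,0,0],"jaw":0.06},{"translation":[0,0,0],"rot":[0,0,0],"jaw":0.06}]'
cat >> h.py <<'E'
def st():
    s=arm.observe(); M=Ro.from_rotvec(s["ee_rot"]).as_matrix()
    print("t",round(s["clock"],2),"pos",np.round(s["position"],4),"yaw x",round(np.degrees(np.arctan2(M[1,0],M[0,0])),2),"tilt",round(np.degrees(np.arccos(-M[2,2])),2),"F",np.round(s["force"],1),"w",round(s["width"]*91.8,1))
    return s
E
python3 -c "
from h import *
s=st();p=s['position']-[0,0,.014]
print(proj('scene',p),proj('top',p))
shot('scene','g0',(80,130,240,290),3.7);shot('top','g1',(340,150,480,290),4)"
```

```text
clock: 2.3
position: [0.4545, -0.32, 0.241]
ee_rot: [3.141, -0.0, 0.001]
force: [1.0, -0.7, -0.3]
width: 0.656
clock: 2.47
position: [0.4554, -0.319, 0.2408]
ee_rot: [-3.141, -0.008, -0.001]
force: [-1.1, -0.1, -0.0]
width: 0.652
t 2.47 pos [ 0.4554 -0.319   0.2408] yaw x 0.3 tilt 0.05 F [-1.1 -0.1 -0. ] w 59.9
[139.81747185 176.77493466] [417.24044963 216.87875159]
```

View pics/g0.png

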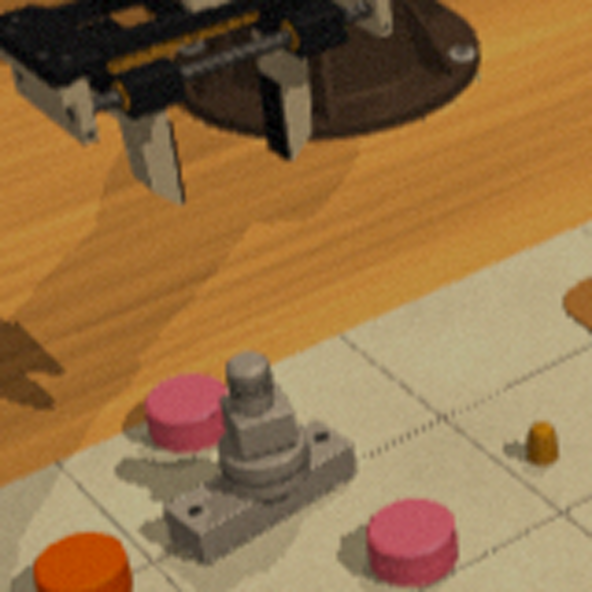

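View pics/g1.png

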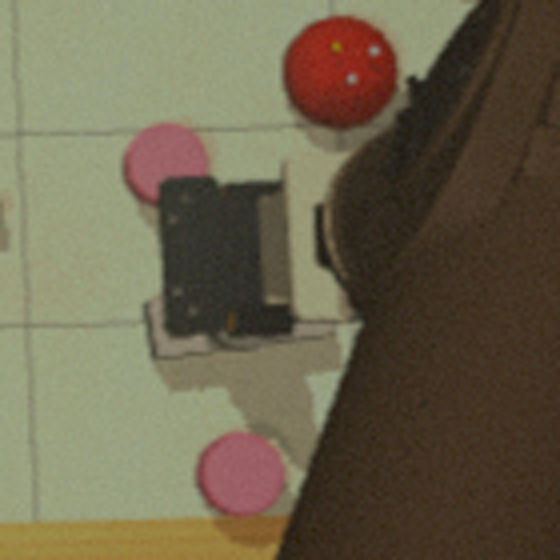

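```bash
python3 -m creep '[{"translation":[-0.001,0.001,0.025],"rot":[0,0,0],"jaw":0.06},{"translation":[-0.001,0.001,0.025],"rot":[0,0,0],"jaw":0.06},{"translation":[-0.001,0,0.025],"rot":[0,0,0],"jaw":0.06},{"translation":[0,0,0.02],"rot":[0,0,0],"jaw":0.06},{"translation":[0,0,0.015],"rot":[0,0,0],"jaw":0.06},{"translation":[0,0,0],"rot":[0,0,0],"jaw":0.06},{"translation":[0,0,0],"rot":[0,0,0],"jaw":0.06}]'
python3 -c "
from h import *
s=st();p=s['position']-[0,0,.014]
print(proj('scene',p),proj('top',p))
shot('scene','g2',(80,150,240,290),4);shot('top','g3',(340,150,480,290),4)"
```

```text
clock: 3.15
position: [0.4493, -0.3247, 0.1304]
ee_rot: [-3.141, 0.004, 0.003]
force: [-0.5, -0.3, 0.1]
width: 0.654
t 3.15 pos [ 0.4493 -0.3247  0.1304] yaw x -0.14 tilt 0.1 F [-0.5 -0.3  0.1] w 60.0
[143.52056688 222.7547939 ] [408.10912465 224.84981114]
```

View pics/g2.png

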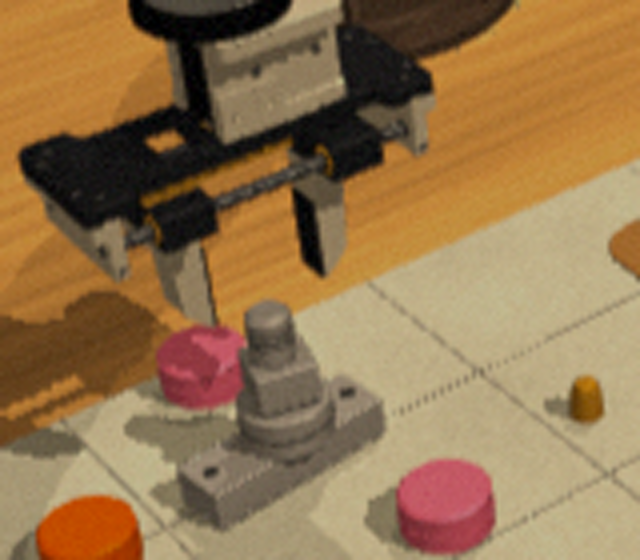

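```bash
python3 -c "
from h import *
np.set_printoptions(precision=4,suppress=True)
print(onz('scene',(143.7,223.5),.1164),onz('scene',(147,228.7),.108),onz('scene',(147,229.2),.108))
for i in range(1):
  pass
print(proj('scene',[.4518,-.3214,.108]),proj('top',[.4518,-.3214,.108]))
"
```

```text
[ 0.4518 -0.3257  0.1164] [ 0.4614 -0.3249  0.108 ] [ 0.4629 -0.3258  0.108 ]
[146.1049 225.9656] [405.7606 224.162 ]
```

View pics/g3.png

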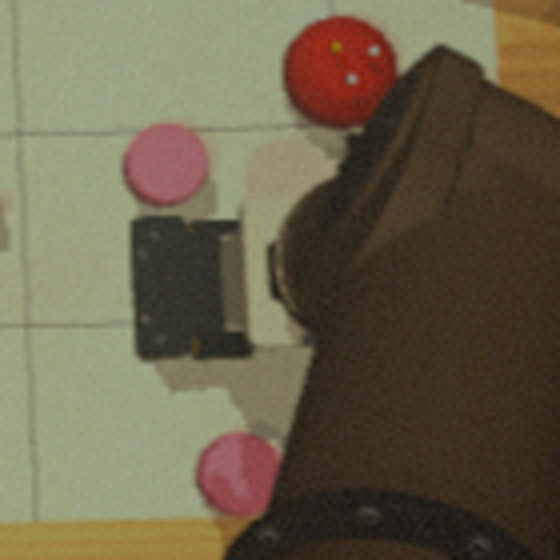

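```bash
python3 -m creep '[{"translation":[0.005,-0.0015,0],"rot":[0,0,0],"jaw":0.06},{"translation":[0,0,0.015],"rot":[0,0,0],"jaw":0.06},{"translation":[0,0,0.012],"rot":[0,0,0],"jaw":0.06},{"translation":[0,0,0.005],"rot":[0,0,0],"jaw":0.05},{"translation":[0,0,0],"rot":[0,0,0],"jaw":0.05},{"translation":[0,0,0],"rot":[0,0,0],"jaw":0.045}]'
python3 -c "
from h import *
s=st();shot('scene','g4',(100,180,200,280),6)"
```

```text
clock: 3.75
position: [0.456, -0.3222, 0.0993]
ee_rot: [3.141, -0.0, 0.001]
force: [-0.5, 0.6, -0.1]
width: 0.521
t 3.75 pos [ 0.456  -0.3222  0.0993] yaw x -0.01 tilt 0.04 F [-0.5  0.6 -0.1] w 47.8
```

View pics/g4.png

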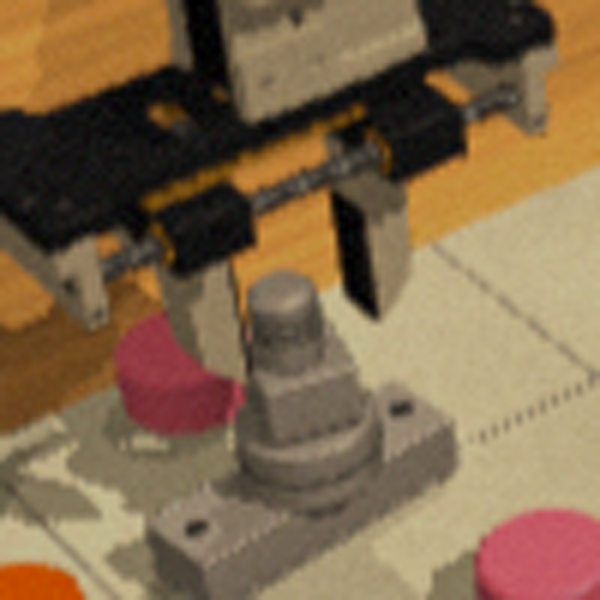

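```bash
python3 -m creep '[{"translation":[0,0.0025,0.002],"rot":[0,0,0],"jaw":0.045},{"translation":[0,0,0],"rot":[0,0,0],"jaw":0.02},{"translation":[0,0,0],"rot":[0,0,0],"jaw":0.02},{"translation":[0,0,0],"rot":[0,0,0],"jaw":0.018},{"translation":[0,0,0],"rot":[0,0,0],"jaw":0.018},{"translation":[0,0,0],"rot":[0,0,0],"jaw":0.018}]' 20
python3 -c "
from h import *
s=st();shot('scene','g5',(100,180,200,280),6)"
```

```text
clock: 4.3
position: [0.4557, -0.3247, 0.0969]
ee_rot: [3.141, -0.0, 0.0]
force: [0.2, 0.3, 1.6]
width: 0.256
t 4.3 pos [ 0.4557 -0.3247  0.0969] yaw x -0.01 tilt 0.02 F [0.2 0.3 1.6] w 23.5
```

View pics/g5.png

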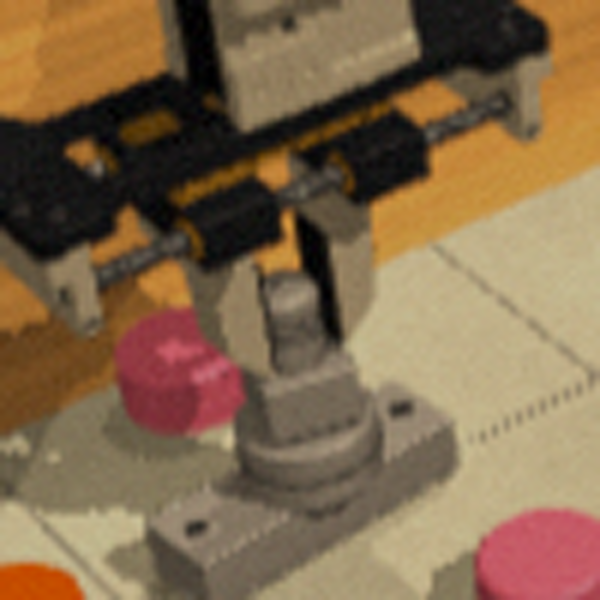

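```bash
python3 -m creep '[{"translation":[0,0,-0.005],"rot":[0,0,0],"jaw":0.018},{"translation":[0,0,-0.015],"rot":[0,0,0],"jaw":0.018},{"translation":[0,0,-0.03],"rot":[0,0,0],"jaw":0.018},{"translation":[0,0,-0.03],"rot":[0,0,0],"jaw":0.018},{"translation":[0.012,-0.0123,-0.01],"rot":[0,0,0],"jaw":0.018},{"translation":[0.024,-0.0246,0],"rot":[0,0,0],"jaw":0.018},{"translation":[0.024,-0.0246,0],"rot":[0,0,0],"jaw":0.018},{"translation":[0.024,-0.0246,0],"rot":[0,0,0],"jaw":0.018},{"translation":[0.024,-0.0246,0],"rot":[0,0,0],"jaw":0.018},{"translation":[0.024,-0.0246,0],"rot":[0,0,0],"jaw":0.018},{"translation":[0.024,-0.0246,0],"rot":[0,0,0],"jaw":0.018},{"translation":[0.024,-0.0246,0],"rot":[0,0,0],"jaw":0.018}]' 20
python3 -m creep '[{"translation":[0.012,-0.0123,0.02],"rot":[0,0,0],"jaw":0.018},{"translation":[0,0,0.04],"rot":[0,0,0],"jaw":0.018},{"translation":[0,0,0.04],"rot":[0,0,0],"jaw":0.018},{"translation":[0,0,0.015],"rot":[0,0,0],"jaw":0.018},{"translation":[0,0,0],"rot":[0,0,0],"jaw":0.018},{"translation":[0,0,0],"rot":[0,0,0],"jaw":0.018},{"translation":[0,0,0],"rot":[0,0,0],"jaw":0.018}]' 20
python3 -c "
from h import *
s=st();shot('scene','g6',(220,190,360,310),5);shot('top','g7',(270,110,430,250),5)"
```

```text
clock: 5.35
position: [0.6364, -0.1386, 0.1869]
ee_rot: [-3.142, 0.0, 0.001]
force: [0.6, 0.4, -0.8]
width: 0.255
clock: 5.93
position: [0.6488, -0.128, 0.0735]
ee_rot: [3.141, -0.0, 0.004]
force: [-0.1, 0.6, -0.8]
width: 0.254
t 5.93 pos [ 0.6488 -0.128   0.0735] yaw x -0.01 tilt 0.15 F [-0.1  0.6 -0.8] w 23.4
```

View pics/g6.png

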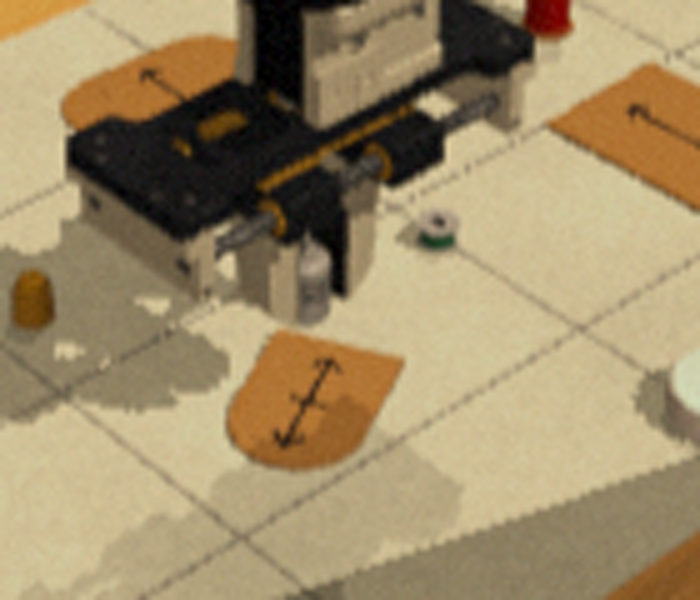

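View pics/g7.png

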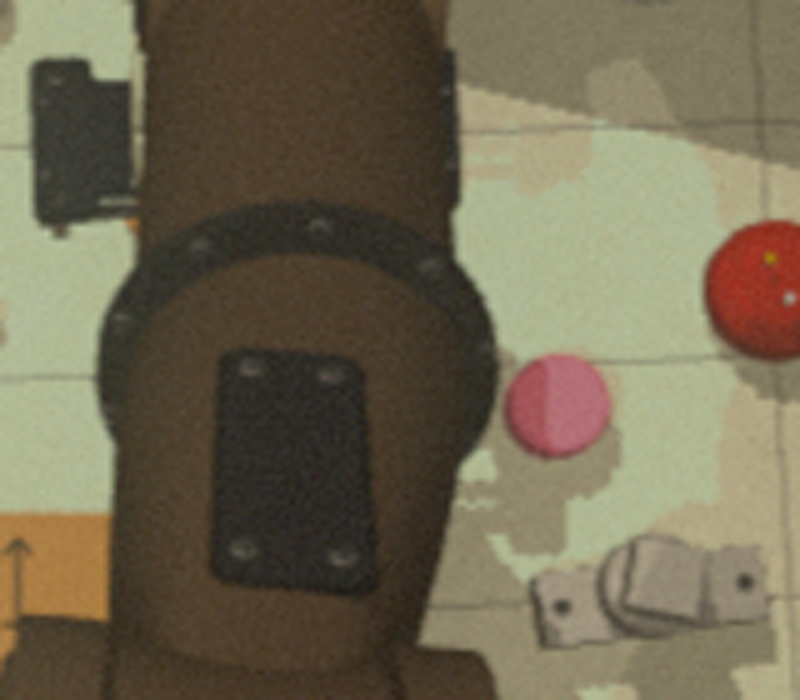

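```bash
python3 -c "
from h import *
np.set_printoptions(precision=4,suppress=True)
print(onz('scene',(282.6,253.2),.0555),onz('scene',(282.6,239.5),.0855),onz('scene',(281.6,270.4),.003))
print(onz('top',(355+0,0),.1))
"
```

```text
[ 0.6575 -0.1273  0.0555] [ 0.6518 -0.1223  0.0855] [ 0.6516 -0.1243  0.003 ]
[ 1.0001 -0.2329  0.1   ]
```

```bash
python3 -m creep '[{"translation":[0,0,0.02],"rot":[0,0,0],"jaw":0.018},{"translation":[0,0,0.015],"rot":[0,0,0],"jaw":0.018},{"translation":[0,0,0.005],"rot":[0,0,0],"jaw":0.018},{"translation":[0,0,0],"rot":[0,0,0],"jaw":0.018},{"translation":[0,0,0],"rot":[0,0,0],"jaw":0.018}]' 20
python3 -c "
from h import *
s=st();shot('scene','g8',(240,220,340,310),7)"
```

```text
clock: 6.45
position: [0.6483, -0.1279, 0.0329]
ee_rot: [3.141, -0.0, 0.002]
force: [-0.2, -0.1, -0.7]
width: 0.256
t 6.45 pos [ 0.6483 -0.1279  0.0329] yaw x -0.02 tilt 0.08 F [-0.2 -0.1 -0.7] w 23.5
```

View pics/g8.png

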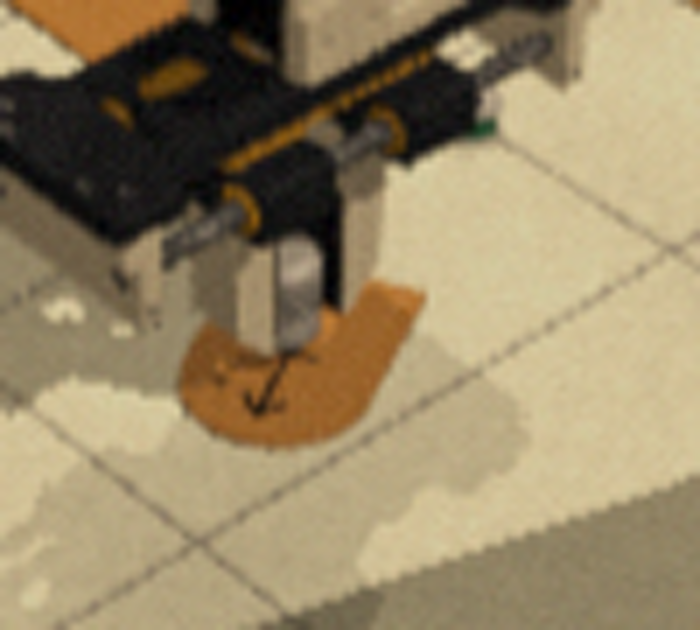

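```bash
python3 -m creep '[{"translation":[-0.003,-0.002,0],"rot":[0,0,0],"jaw":0.018},{"translation":[0,0,0.005],"rot":[0,0,0],"jaw":0.018},{"translation":[0,0,0.003],"rot":[0,0,0],"jaw":0.018},{"translation":[0,0,0.001],"rot":[0,0,0],"jaw":0.018},{"translation":[0,0,0],"rot":[0,0,0],"jaw":0.018},{"translation":[0,0,0],"rot":[0,0,0],"jaw":0.018}]' 20
python3 -m creep '[{"translation":[0,0,0.001],"rot":[0,0,0],"jaw":0.018},{"translation":[0,0,0],"rot":[0,0,0],"jaw":0.018},{"translation":[0,0,0],"rot":[0,0,0],"jaw":0.018}]' 20
```

```text
clock: 7.0
position: [0.6446, -0.1258, 0.0226]
ee_rot: [3.142, -0.0, -0.0]
force: [-0.9, 0.6, -2.3]
width: 0.256
clock: 7.25
position: [0.6449, -0.1259, 0.022]
ee_rot: [3.141, -0.0, 0.001]
force: [-0.3, 0.7, 1.0]
width: 0.256
```

```bash
python3 -m creep '[{"translation":[0,0,0],"rot":[0,0,0],"jaw":0.028},{"translation":[0,0,0],"rot":[0,0,0],"jaw":0.035},{"translation":[0,0,0],"rot":[0,0,0],"jaw":0.05},{"translation":[0,0,0],"rot":[0,0,0],"jaw":0.05},{"translation":[0,0,-0.01],"rot":[0,0,0],"jaw":0.05},{"translation":[0,0,-0.03],"rot":[0,0,0],"jaw":0.05},{"translation":[0,0,-0.04],"rot":[0,0,0],"jaw":0.05},{"translation":[0,0,-0.04],"rot":[0,0,0],"jaw":0.05},{"translation":[-0.024,0.0246,-0.02],"rot":[0,0,0],"jaw":0.06},{"translation":[-0.024,0.0246,0],"rot":[0,0,0],"jaw":0.06},{"translation":[-0.024,0.0246,0],"rot":[0,0,0],"jaw":0.06}]' 20
python3 -c "
from h import *
s=st();shot('scene','h1',(100,220,340,310),3.3);shot('top','h2',(300,120,480,290),4.4)"
```

```text
clock: 8.17
position: [0.5732, -0.2002, 0.1646]
ee_rot: [3.14, 0.002, 0.007]
force: [0.0, -0.8, -0.6]
width: 0.649
t 8.17 pos [ 0.5732 -0.2002  0.1646] yaw x 0.08 tilt 0.27 F [ 0.  -0.8 -0.6] w 59.6
```

View pics/h1.png

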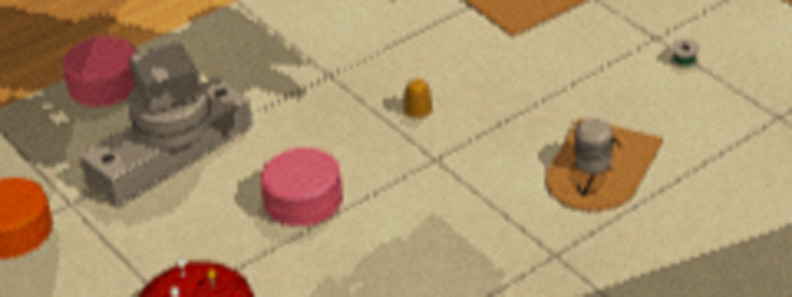

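View pics/h2.png

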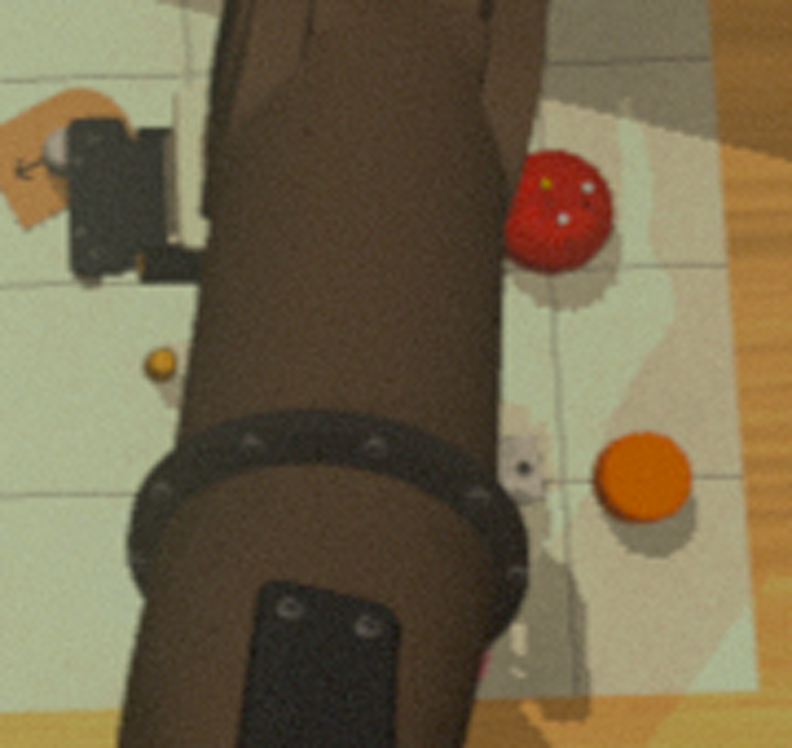

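```bash
python3 - <<'E'
from h import *
a=cv2.imread("pics/g7.png")[500:680,500:800]; a=cv2.resize(a,None,fx=2.6,fy=2.6,interpolation=cv2.INTER_CUBIC); cv2.imwrite("pics/z1.png",a)
shot("scene","z2",(115,220,185,290),8)
E
```

```text
(no output)
```

View pics/z1.png

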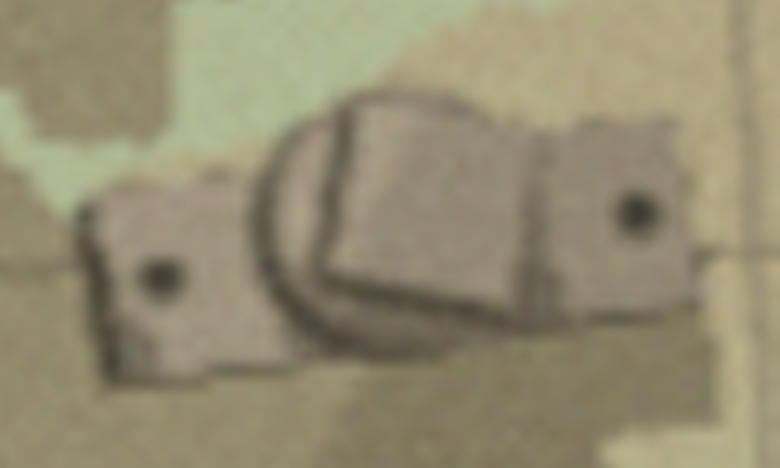

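View pics/z2.png

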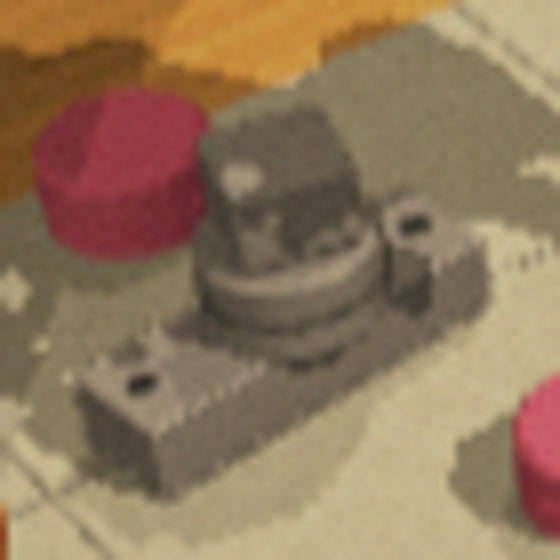

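```bash
python3 - <<'E'
from h import *
np.set_printoptions(precision=4,suppress=True)
T=lambda x,y:(370+x/13,210+y/13); S=lambda x,y:(115+x/8,220+y/8)
t=[onz("top",T(*p),.078) for p in((355,105),(330,275),(525,310))]
s=[onz("scene",S(*p),.078) for p in((205,145),(225,205),(358,182),(320,108))]
for q in (t,s):
    print(np.array(q)); 
    for i in range(len(q)-1):
        d=q[i+1]-q[i]; print(np.linalg.norm(d),np.degrees(np.arctan2(d[1],d[0])))
print("blk c",(t[0]+t[2])/2,(s[0]+s[2])/2,(s[1]+s[3])/2)
print("disc c",onz("top",T(393,224),.052))
E
```

```text
[[ 0.4693 -0.3094  0.078 ]
 [ 0.4389 -0.3032  0.078 ]
 [ 0.4316 -0.3375  0.078 ]]
0.031033530537358904 168.48663369277978
0.03514325139251039 -101.99396410952835
[[ 0.4432 -0.3341  0.078 ]
 [ 0.469  -0.3431  0.078 ]
 [ 0.4835 -0.3125  0.078 ]
 [ 0.4493 -0.3031  0.078 ]]
0.027353200571668745 -19.366906144633695
0.03384711956295957 64.66214872777677
0.03547968167087387 164.61616109091486
blk c [ 0.4505 -0.3234  0.078 ] [ 0.4634 -0.3233  0.078 ] [ 0.4592 -0.3231  0.078 ]
disc c [ 0.4499 -0.3205  0.052 ]
```

```bash
python3 -m creep '[{"translation":[-0.0235,0.0251,0],"rot":[0,0,0],"jaw":0.06},{"translation":[-0.0235,0.0251,0],"rot":[0,0,0],"jaw":0.06},{"translation":[-0.0235,0.0251,0],"rot":[0,0,0],"jaw":0.06},{"translation":[-0.0235,0.0251,0],"rot":[0,0,0],"jaw":0.06},{"translation":[-0.0235,0.0253,0],"rot":[0,0,0],"jaw":0.06},{"translation":[0,0,0],"rot":[0,0,6.5],"jaw":0.06},{"translation":[0,0,0.02],"rot":[0,0,6.5],"jaw":0.06},{"translation":[0,0,0.025],"rot":[0,0,0],"jaw":0.06},{"translation":[0,0,0.015],"rot":[0,0,0],"jaw":0.06},{"translation":[0,0,0],"rot":[0,0,0],"jaw":0.06},{"translation":[0,0,0],"rot":[0,0,0],"jaw":0.06}]' 20
python3 -c "
from h import *
s=st();shot('scene','z3',(100,190,200,290),6)
shot('top','z4',(270,110,480,290),3.5)"
```

```text
clock: 9.23
position: [0.4556, -0.3244, 0.1016]
ee_rot: [-3.121, 0.354, 0.002]
force: [1.8, -0.1, 0.2]
width: 0.655
t 9.23 pos [ 0.4556 -0.3244  0.1016] yaw x -12.93 tilt 0.08 F [ 1.8 -0.1  0.2] w 60.1
```

View pics/z3.png

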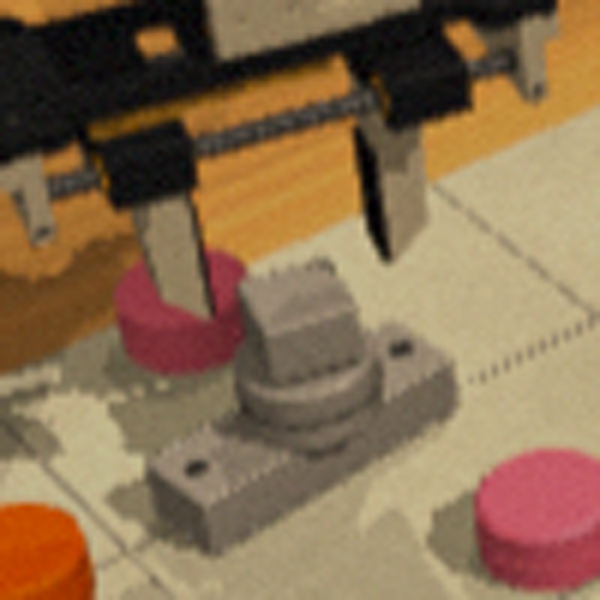

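View pics/z4.png

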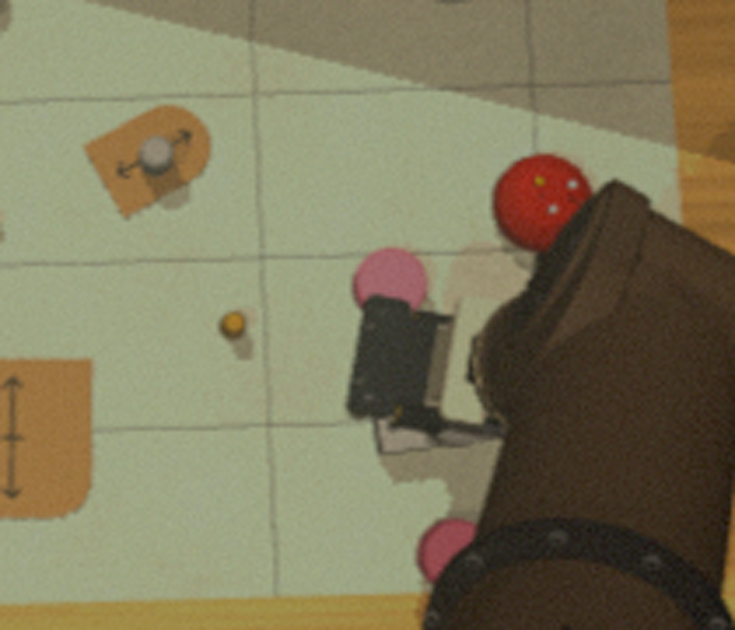

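```bash
python3 -m creep '[{"translation":[-0.003,-0.001,0.01],"rot":[0,0,0],"jaw":0.06},{"translation":[0,0,0.012],"rot":[0,0,0],"jaw":0.06},{"translation":[0,0,0.008],"rot":[0,0,0],"jaw":0.055},{"translation":[0,0,0],"rot":[0,0,0],"jaw":0.05},{"translation":[0,0,0],"rot":[0,0,0],"jaw":0.03},{"translation":[0,0,0],"rot":[0,0,0],"jaw":0.028},{"translation":[0,0,0],"rot":[0,0,0],"jaw":0.028},{"translation":[0,0,0],"rot":[0,0,0],"jaw":0.028},{"translation":[0,0,0],"rot":[0,0,0],"jaw":0.028}]' 25
python3 -c "
from h import *
s=st();shot('scene','z5',(100,190,200,290),6)
r=onz('top',(314.6,153.7),.033);q=onz('top',(314,153.7),.003);print(r-q)"
```

```text
clock: 10.08
position: [0.4529, -0.3239, 0.0725]
ee_rot: [3.121, -0.356, 0.002]
force: [-0.2, -0.0, 6.1]
width: 0.37
t 10.08 pos [ 0.4529 -0.3239  0.0725] yaw x -13.01 tilt 0.08 F [-0.2 -0.   6.1] w 33.9
[-0.00690904  0.00034689  0.03      ]
```

View pics/z5.png

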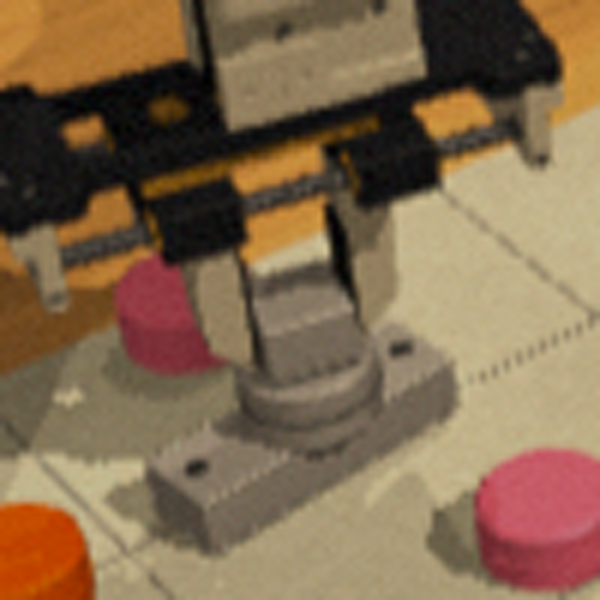

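```bash
python3 -m creep '[{"translation":[0,0,-0.005],"rot":[0,0,0],"jaw":0.028},{"translation":[0,0,-0.015],"rot":[0,0,0],"jaw":0.028},{"translation":[0,0,-0.03],"rot":[0,0,-6.5],"jaw":0.028},{"translation":[0,0,-0.03],"rot":[0,0,-6.5],"jaw":0.028},{"translation":[-0.0006,-0.02,0],"rot":[0,0,0],"jaw":0.028},{"translation":[-0.0006,-0.037,0],"rot":[0,0,0],"jaw":0.028},{"translation":[-0.0008,-0.037,0],"rot":[0,0,0],"jaw":0.028},{"translation":[-0.0008,-0.037,0],"rot":[0,0,0],"jaw":0.028},{"translation":[-0.0008,-0.037,0],"rot":[0,0,0],"jaw":0.028},{"translation":[-0.0008,-0.037,0],"rot":[0,0,0],"jaw":0.028},{"translation":[-0.0008,-0.037,0],"rot":[0,0,0],"jaw":0.028},{"translation":[-0.0008,-0.037,0],"rot":[0,0,0],"jaw":0.028}]' 25
python3 -m creep '[{"translation":[0,-0.0275,0],"rot":[0,0,0],"jaw":0.028},{"translation":[0,0,0.03],"rot":[0,0,0],"jaw":0.028},{"translation":[0,0,0.03],"rot":[0,0,0],"jaw":0.028},{"translation":[0,0,0.02],"rot":[0,0,0],"jaw":0.028},{"translation":[0,0,0.015],"rot":[0,0,0],"jaw":0.028},{"translation":[0,0,0],"rot":[0,0,0],"jaw":0.028},{"translation":[0,0,0],"rot":[0,0,0],"jaw":0.028}]' 25
python3 -c "
from h import *
s=st();shot('scene','z6',(200,130,320,250),5.5)
shot('top','z7',(230,130,480,290),3.1)"
```

```text
clock: 11.13
position: [0.4458, -0.0431, 0.1519]
ee_rot: [3.141, -0.001, -0.0]
force: [1.3, -0.6, -2.7]
width: 0.37
clock: 11.72
position: [0.4458, -0.0172, 0.0565]
ee_rot: [3.141, -0.0, -0.003]
force: [0.5, -0.4, -2.6]
width: 0.368
t 11.72 pos [ 0.4458 -0.0172  0.0565] yaw x -0.01 tilt 0.12 F [ 0.5 -0.4 -2.6] w 33.8
```

View pics/z6.png

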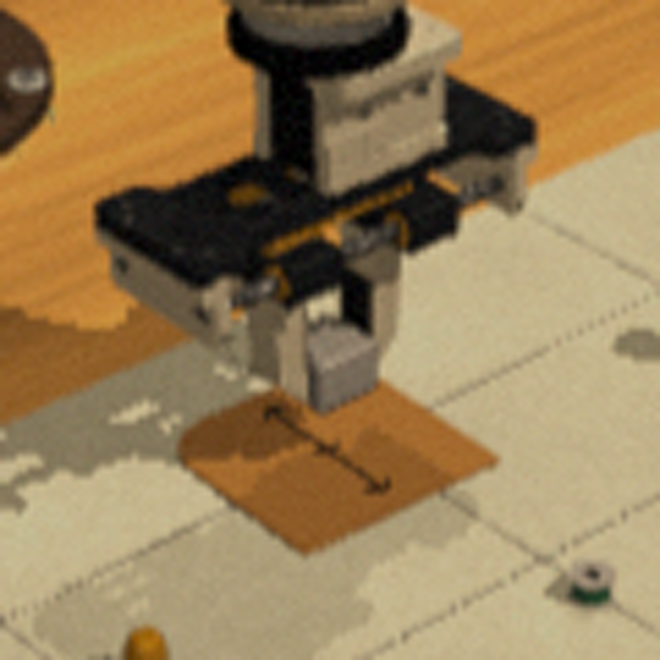

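View pics/z7.png

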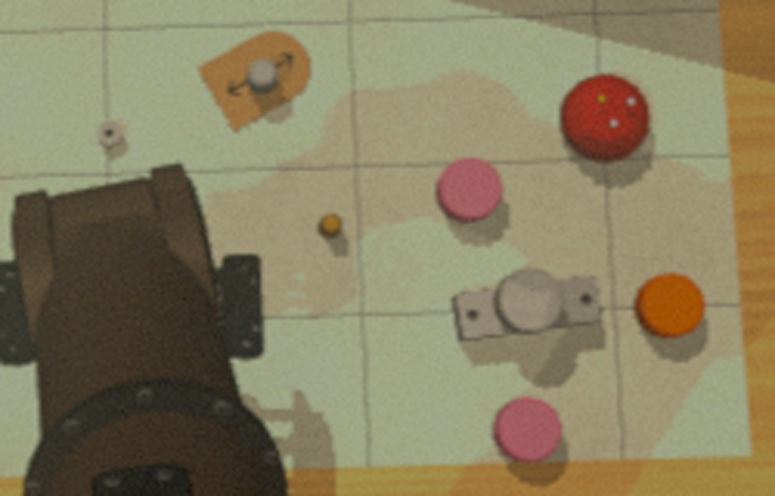

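```bash
python3 -m creep '[{"translation":[0.003,0.0015,0.015],"rot":[0,0,0],"jaw":0.028},{"translation":[0,0,0.008],"rot":[0,0,0],"jaw":0.028},{"translation":[0,0,0.005],"rot":[0,0,0],"jaw":0.028},{"translation":[0,0,0.002],"rot":[0,0,0],"jaw":0.028},{"translation":[0,0,0],"rot":[0,0,0],"jaw":0.028},{"translation":[0,0,0],"rot":[0,0,0],"jaw":0.028}]' 25
python3 -m creep '[{"translation":[0,0,0.001],"rot":[0,0,0],"jaw":0.028},{"translation":[0,0,0],"rot":[0,0,0],"jaw":0.028}]' 25
python3 -m creep '[{"translation":[0,0,0.001],"rot":[0,0,0],"jaw":0.028},{"translation":[0,0,0],"rot":[0,0,0],"jaw":0.028}]' 25
```

```text
clock: 12.32
position: [0.4495, -0.0186, 0.027]
ee_rot: [3.142, -0.0, 0.0]
force: [-0.1, -0.3, -2.6]
width: 0.369
clock: 12.48
position: [0.4497, -0.0186, 0.026]
ee_rot: [3.142, -0.0, 0.001]
force: [-0.2, 0.3, -2.0]
width: 0.373
clock: 12.65
position: [0.4495, -0.0186, 0.0248]
ee_rot: [3.142, -0.0, 0.0]
force: [-0.7, 0.7, -2.5]
width: 0.368
```

```bash
python3 -m creep '[{"translation":[0,0,0.001],"rot":[0,0,0],"jaw":0.028},{"translation":[0,0,0],"rot":[0,0,0],"jaw":0.028}]' 25
python3 -m creep '[{"translation":[0,0,0.001],"rot":[0,0,0],"jaw":0.028},{"translation":[0,0,0],"rot":[0,0,0],"jaw":0.028}]' 25
python3 -c "
from h import *
s=st();shot('scene','z8',(200,150,320,250),6)"
```

```text
clock: 12.82
position: [0.4494, -0.0186, 0.0236]
ee_rot: [3.142, -0.0, -0.0]
force: [0.2, -0.1, -3.4]
width: 0.365
clock: 12.98
position: [0.4494, -0.0186, 0.0234]
ee_rot: [3.141, -0.0, 0.0]
force: [-3.0, -0.1, 13.2]
width: 0.367
t 12.98 pos [ 0.4494 -0.0186  0.0234] yaw x -0.01 tilt 0.02 F [-3.  -0.1 13.2] w 33.7
```

View pics/z8.png

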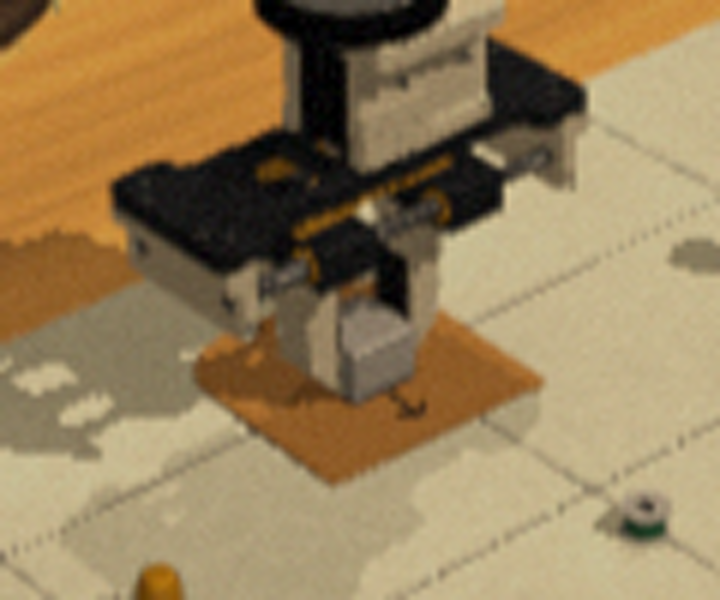

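```bash
python3 -m creep '[{"translation":[0,0,-0.001],"rot":[0,0,0],"jaw":0.034},{"translation":[0,0,0],"rot":[0,0,0],"jaw":0.04},{"translation":[0,0,0],"rot":[0,0,0],"jaw":0.055},{"translation":[0,0,0],"rot":[0,0,0],"jaw":0.055},{"translation":[0,0,-0.01],"rot":[0,0,0],"jaw":0.055},{"translation":[0,0,-0.03],"rot":[0,0,0],"jaw":0.06},{"translation":[0,0,-0.04],"rot":[0,0,0],"jaw":0.085},{"translation":[0,0,-0.04],"rot":[0,0,0],"jaw":0.085},{"translation":[0.0005,0.036,0],"rot":[0,0,0],"jaw":0.085},{"translation":[0.0005,0.036,0],"rot":[0,0,0],"jaw":0.085},{"translation":[0.0005,0.036,0],"rot":[0,0,0],"jaw":0.085},{"translation":[0.0005,0.036,0],"rot":[0,0,0],"jaw":0.085}]' 25
python3 -m creep '[{"translation":[0.0005,0.036,0],"rot":[0,0,0],"jaw":0.085},{"translation":[0.0005,0.036,0],"rot":[0,0,0],"jaw":0.085},{"translation":[0.0005,0.036,0],"rot":[0,0,0],"jaw":0.085},{"translation":[0.0015,0.036,0],"rot":[0,0,0],"jaw":0.085},{"translation":[0,0.018,0.03],"rot":[0,0,0],"jaw":0.085},{"translation":[0,0,0.03],"rot":[0,0,0],"jaw":0.085},{"translation":[0,0,0],"rot":[0,0,0],"jaw":0.085},{"translation":[0,0,0],"rot":[0,0,0],"jaw":0.085}]' 25
python3 -c "
from h import *
s=st();shot('scene','y1',(100,190,220,290),6);shot('top','y2',(230,130,480,290),3.1)"
```

```text
clock: 14.03
position: [0.4514, -0.1641, 0.1441]
ee_rot: [3.141, 0.001, 0.002]
force: [2.0, 0.9, 0.0]
width: 0.926
clock: 14.7
position: [0.4532, -0.3235, 0.0826]
ee_rot: [-3.139, 0.0, 0.006]
force: [-0.5, 1.0, -0.0]
width: 0.928
t 14.7 pos [ 0.4532 -0.3235  0.0826] yaw x -0.01 tilt 0.25 F [-0.5  1.  -0. ] w 85.2
```

View pics/y1.png

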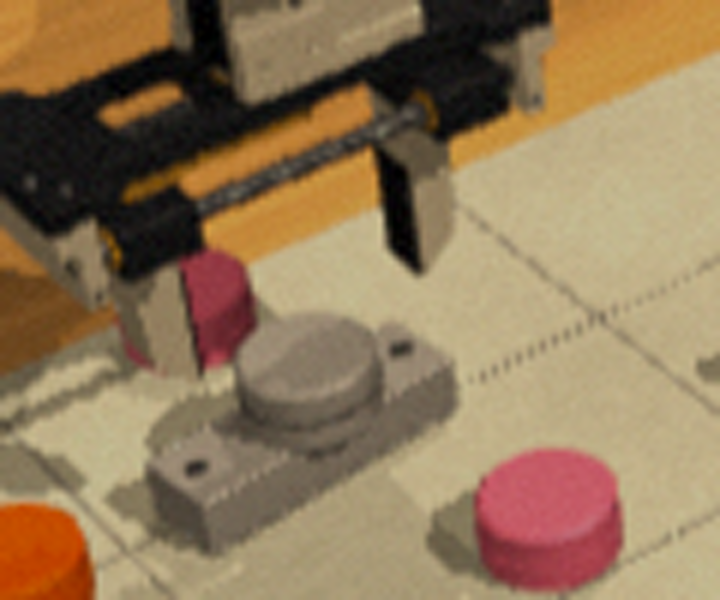

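View pics/y2.png

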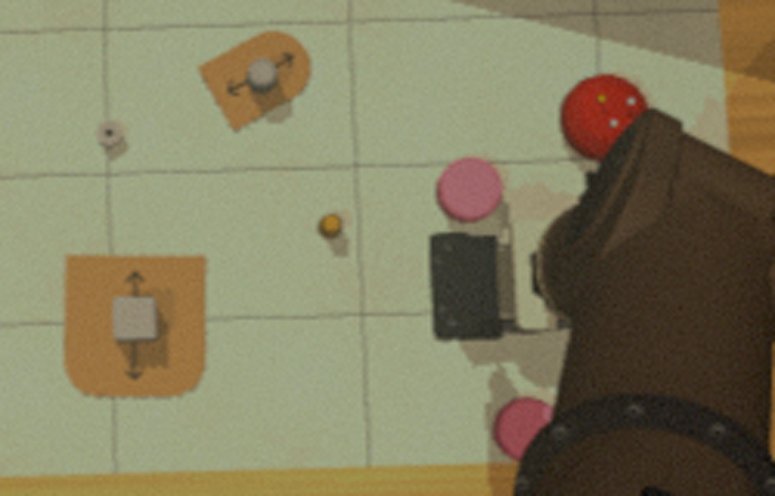

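```bash
python3 -m creep '[{"translation":[0.005,-0.001,0],"rot":[0,0,0],"jaw":0.085},{"translation":[0,0,0.015],"rot":[0,0,0],"jaw":0.085},{"translation":[0,0,0.014],"rot":[0,0,0],"jaw":0.085},{"translation":[0,0,0.006],"rot":[0,0,0],"jaw":0.08},{"translation":[0,0,0],"rot":[0,0,0],"jaw":0.065},{"translation":[0,0,0],"rot":[0,0,0],"jaw":0.06}]' 25
python3 -c "
from h import *
s=st();shot('scene','y3',(100,190,220,290),6)"
```

```text
clock: 15.3
position: [0.46, -0.3234, 0.0496]
ee_rot: [3.141, 0.001, 0.001]
force: [-0.1, -0.2, -0.1]
width: 0.775
t 15.3 pos [ 0.46   -0.3234  0.0496] yaw x 0.03 tilt 0.04 F [-0.1 -0.2 -0.1] w 71.2
```

View pics/y3.png

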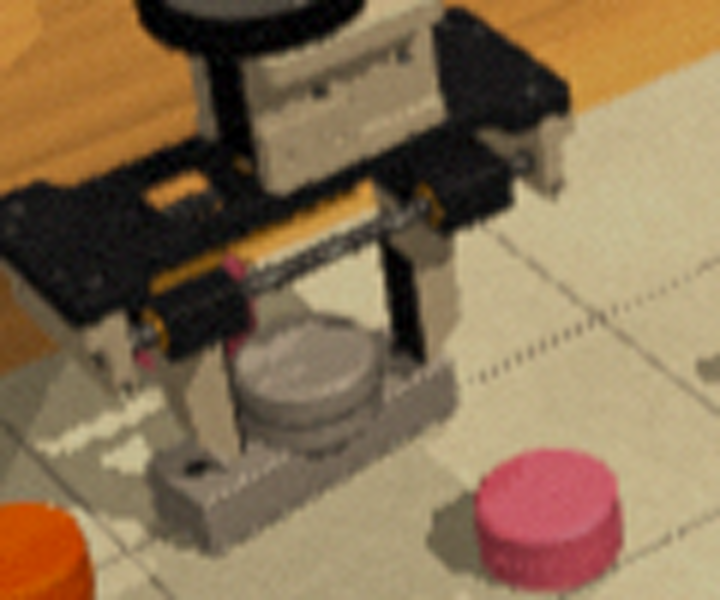

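```bash
python3 -m creep '[{"translation":[0,0,0.002],"rot":[0,0,0],"jaw":0.055},{"translation":[0,0,0],"rot":[0,0,0],"jaw":0.045},{"translation":[0,0,0],"rot":[0,0,0],"jaw":0.044},{"translation":[0,0,0],"rot":[0,0,0],"jaw":0.044},{"translation":[0,0,0],"rot":[0,0,0],"jaw":0.044},{"translation":[0,0,0],"rot":[0,0,0],"jaw":0.044}]' 30
python3 -m creep '[{"translation":[0,0,-0.005],"rot":[0,0,0],"jaw":0.044},{"translation":[0,0,-0.01],"rot":[0,0,0],"jaw":0.044},{"translation":[0,0,0],"rot":[0,0,0],"jaw":0.044}]' 30
python3 -c "
from h import *
s=st();shot('scene','y4',(100,190,220,290),6)"
```

```text
clock: 15.85
position: [0.4597, -0.3238, 0.0472]
ee_rot: [3.141, -0.0, 0.001]
force: [-0.1, 0.8, 6.0]
width: 0.535
clock: 16.1
position: [0.4599, -0.324, 0.0632]
ee_rot: [3.141, -0.001, 0.002]
force: [0.7, -0.3, -2.3]
width: 0.528
t 16.1 pos [ 0.4599 -0.324   0.0632] yaw x -0.02 tilt 0.08 F [ 0.7 -0.3 -2.3] w 48.5
```

View pics/y4.png

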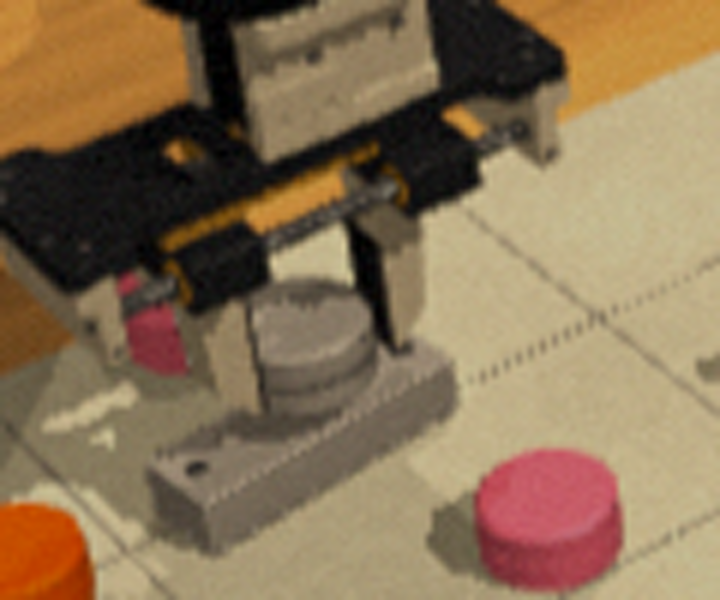

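```bash
python3 -m creep '[{"translation":[0,0,0],"rot":[0,0,0],"jaw":0.04},{"translation":[0,0,0],"rot":[0,0,0],"jaw":0.04},{"translation":[0,0,-0.01],"rot":[0,0,0],"jaw":0.04},{"translation":[0,0,-0.01],"rot":[0,0,0],"jaw":0.04},{"translation":[0,0,0],"rot":[0,0,0],"jaw":0.04}]' 45
python3 -c "
from h import *
s=st();shot('scene','y5',(100,160,220,260),6)"
```

```text
clock: 16.57
position: [0.4605, -0.3243, 0.084]
ee_rot: [3.14, -0.001, 0.004]
force: [1.4, -0.7, -3.6]
width: 0.532
t 16.57 pos [ 0.4605 -0.3243  0.084 ] yaw x -0.02 tilt 0.18 F [ 1.4 -0.7 -3.6] w 48.9
```

View pics/y5.png

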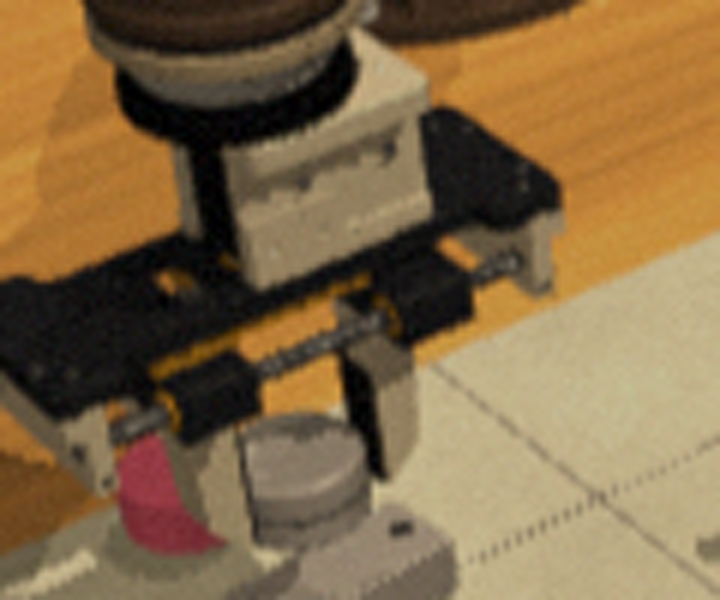

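```bash
python3 -m creep '[{"translation":[0,0,-0.03],"rot":[0,0,0],"jaw":0.04},{"translation":[0,0,-0.03],"rot":[0,0,0],"jaw":0.04},{"translation":[0,-0.015,-0.02],"rot":[0,0,0],"jaw":0.04},{"translation":[0,-0.03,0],"rot":[0,0,0],"jaw":0.04},{"translation":[0,-0.035,0],"rot":[0,0,0],"jaw":0.04},{"translation":[0,-0.035,0],"rot":[0,0,0],"jaw":0.04},{"translation":[0,-0.035,0],"rot":[0,0,0],"jaw":0.04},{"translation":[0,-0.035,0],"rot":[0,0,0],"jaw":0.04},{"translation":[0,-0.035,0],"rot":[0,0,0],"jaw":0.04},{"translation":[0,-0.035,0],"rot":[0,0,0],"jaw":0.04},{"translation":[0,-0.035,0],"rot":[0,0,0],"jaw":0.04},{"translation":[0,-0.035,0],"rot":[0,0,0],"jaw":0.04}]' 45
python3 -m creep '[{"translation":[0,-0.035,0],"rot":[0,0,0],"jaw":0.04},{"translation":[0,-0.035,0],"rot":[0,0,0],"jaw":0.04},{"translation":[0,-0.035,0],"rot":[0,0,0],"jaw":0.04},{"translation":[0,-0.035,0],"rot":[0,0,0],"jaw":0.04},{"translation":[0,-0.035,0],"rot":[0,0,0],"jaw":0.04},{"translation":[0,-0.035,0],"rot":[0,0,0],"jaw":0.04},{"translation":[0,-0.035,0],"rot":[0,0,0],"jaw":0.04},{"translation":[0,-0.035,0],"rot":[0,0,0],"jaw":0.04},{"translation":[0,-0.035,0],"rot":[0,0,0],"jaw":0.04},{"translation":[0,-0.02,0],"rot":[0,0,0],"jaw":0.04},{"translation":[0,0,0],"rot":[0,0,0],"jaw":0.04},{"translation":[0,0,0],"rot":[0,0,0],"jaw":0.04}]' 45
python3 -c "
from h import *
s=st();shot('top','y6',(230,130,480,290),3.1)"
```

```text
clock: 17.62
position: [0.4591, 0.0029, 0.162]
ee_rot: [3.141, -0.001, 0.001]
force: [1.9, 0.3, -2.9]
width: 0.527
clock: 18.62
position: [0.4589, 0.3376, 0.1614]
ee_rot: [-3.142, -0.004, 0.001]
force: [0.8, -1.1, -2.3]
width: 0.529
t 18.62 pos [0.4589 0.3376 0.1614] yaw x 0.14 tilt 0.03 F [ 0.8 -1.1 -2.3] w 48.6
```

View pics/y6.png

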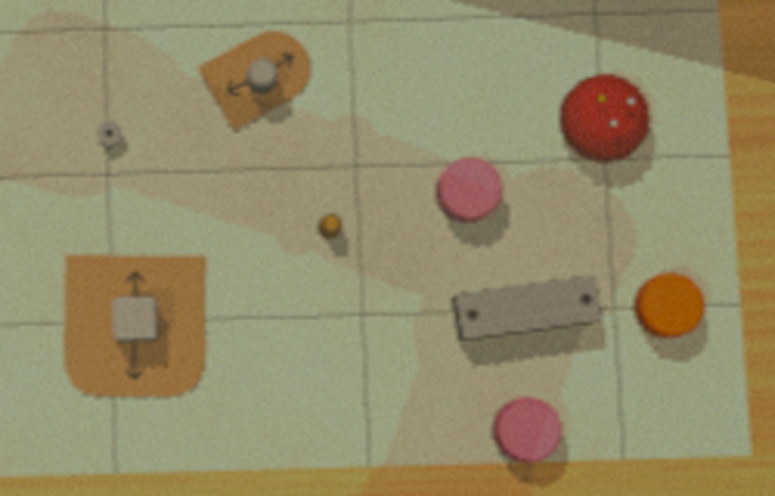

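```bash
python3 -m creep '[{"translation":[0,0,0.03],"rot":[0,0,0],"jaw":0.04},{"translation":[0,0,0.03],"rot":[0,0,0],"jaw":0.04},{"translation":[0,0,0.03],"rot":[0,0,0],"jaw":0.04},{"translation":[0,0,0.02],"rot":[0,0,0],"jaw":0.04},{"translation":[0,0,0],"rot":[0,0,0],"jaw":0.04},{"translation":[0,0,0],"rot":[0,0,0],"jaw":0.04}]' 45
python3 -c "
from h import *
s=st();shot('scene','y7',(290,90,420,200),5.5)"
```

```text
clock: 19.17
position: [0.4595, 0.3345, 0.0513]
ee_rot: [3.139, -0.003, -0.002]
force: [-0.2, -0.2, -2.3]
width: 0.533
t 19.17 pos [0.4595 0.3345 0.0513] yaw x -0.1 tilt 0.15 F [-0.2 -0.2 -2.3] w 48.9
```

View pics/y7.png

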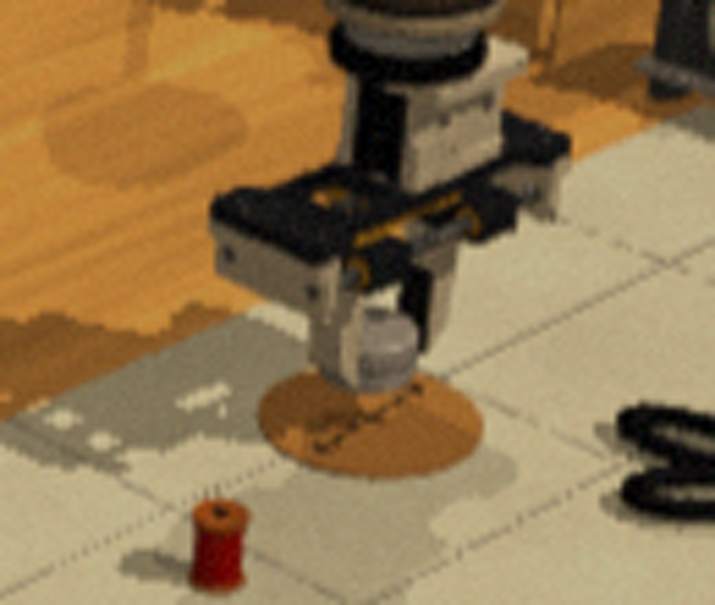

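```bash
python3 -m creep '[{"translation":[0,-0.001,0.012],"rot":[0,0,0],"jaw":0.04},{"translation":[0,0,0.008],"rot":[0,0,0],"jaw":0.04},{"translation":[0,0,0.004],"rot":[0,0,0],"jaw":0.04},{"translation":[0,0,0],"rot":[0,0,0],"jaw":0.04},{"translation":[0,0,0],"rot":[0,0,0],"jaw":0.04}]' 45
python3 -m creep '[{"translation":[0,0,0.001],"rot":[0,0,0],"jaw":0.04},{"translation":[0,0,0],"rot":[0,0,0],"jaw":0.04}]' 
python3 -m creep '[{"translation":[0,0,0.001],"rot":[0,0,0],"jaw":0.04},{"translation":[0,0,0],"rot":[0,0,0],"jaw":0.04}]'
```

```text
clock: 19.63
position: [0.4594, 0.3373, 0.0276]
ee_rot: [3.141, -0.0, -0.0]
force: [-0.5, -0.0, -4.0]
width: 0.536
clock: 19.8
position: [0.4596, 0.3375, 0.0269]
ee_rot: [-3.141, 0.0, -0.0]
force: [-0.0, 0.6, -3.2]
width: 0.531
clock: 19.97
position: [0.4596, 0.3375, 0.0258]
ee_rot: [-3.141, 0.0, -0.0]
force: [0.8, -0.7, -4.3]
width: 0.531
```

```bash

python3 -m creep '[{"translation":[0,0,0.001],"rot":[0,0,0],"jaw":0.04},{"translation":[0,0,0],"rot":[0,0,0],"jaw":0.04}]' 
python3 -m creep '[{"translation":[0,0,0.0007],"rot":[0,0,0],"jaw":0.04},{"translation":[0,0,0],"rot":[0,0,0],"jaw":0.04}]'
python3 -m creep '[{"translation":[0,0,0.0005],"rot":[0,0,0],"jaw":0.04},{"translation":[0,0,0],"rot":[0,0,0],"jaw":0.04}]'
python3 -c "
from h import *
s=st();shot('scene','y8',(290,90,420,200),5.5)"
```

```text
clock: 20.13
position: [0.4595, 0.3373, 0.0246]
ee_rot: [3.141, -0.0, -0.0]
force: [-0.4, -0.3, -4.1]
width: 0.535
clock: 20.3
position: [0.4596, 0.3374, 0.0242]
ee_rot: [-3.142, 0.0, -0.0]
force: [-0.9, -1.2, -0.3]
width: 0.528
clock: 20.47
position: [0.4596, 0.3374, 0.0241]
ee_rot: [3.142, -0.0, 0.0]
force: [-2.3, -1.4, 6.9]
width: 0.531
t 20.47 pos [0.4596 0.3374 0.0241] yaw x -0.01 tilt 0.02 F [-2.3 -1.4  6.9] w 48.8
```

View pics/y8.png

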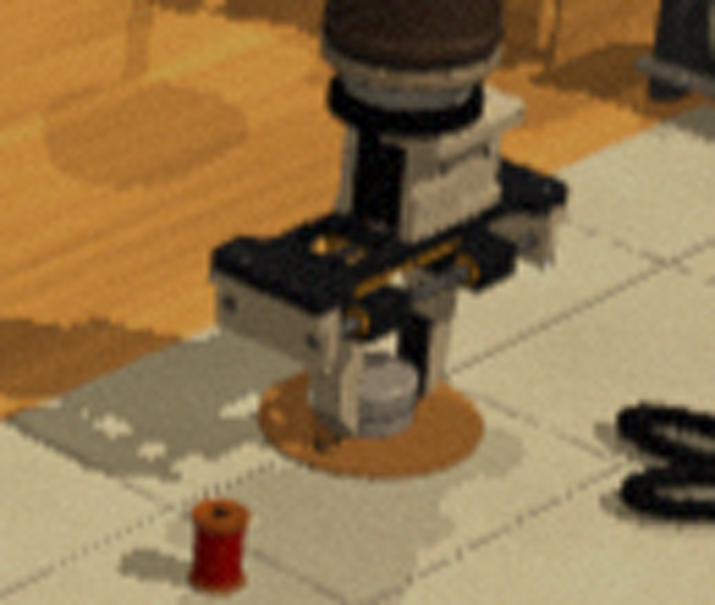

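```bash
python3 -m creep '[{"translation":[0,0,-0.0006],"rot":[0,0,0],"jaw":0.05},{"translation":[0,0,0],"rot":[0,0,0],"jaw":0.055},{"translation":[0,0,0],"rot":[0,0,0],"jaw":0.07},{"translation":[0,0,0],"rot":[0,0,0],"jaw":0.07},{"translation":[0,0,0],"rot":[0,0,0],"jaw":0.07},{"translation":[0,0,-0.01],"rot":[0,0,0],"jaw":0.07},{"translation":[0,0,-0.03],"rot":[0,0,0],"jaw":0.07},{"translation":[0,0,-0.04],"rot":[0,0,0],"jaw":0.07},{"translation":[0,0,-0.04],"rot":[0,0,0],"jaw":0.062},{"translation":[0,0.02,-0.02],"rot":[0,0,0],"jaw":0.062},{"translation":[0,0.035,0],"rot":[0,0,0],"jaw":0.062},{"translation":[0,0.035,0],"rot":[0,0,0],"jaw":0.062}]' 
python3 -m creep '[{"translation":[0,0.035,0],"rot":[0,0,0],"jaw":0.062},{"translation":[0,0.035,0],"rot":[0,0,0],"jaw":0.062},{"translation":[0,0.035,0],"rot":[0,0,0],"jaw":0.062},{"translation":[0,0.035,0],"rot":[0,0,0],"jaw":0.062},{"translation":[0,0.035,0],"rot":[0,0,0],"jaw":0.062},{"translation":[0,0.035,0],"rot":[0,0,0],"jaw":0.062},{"translation":[0,0.035,0],"rot":[0,0,0],"jaw":0.062},{"translation":[0,0.035,0],"rot":[0,0,0],"jaw":0.062},{"translation":[0,0.035,0],"rot":[0,0,0],"jaw":0.062},{"translation":[0,0.035,0],"rot":[0,0,0],"jaw":0.062},{"translation":[0,0.035,0],"rot":[0,0,0],"jaw":0.062},{"translation":[0,0.035,0],"rot":[0,0,0],"jaw":0.062}]'
python3 -m creep '[{"translation":[-0.003,0.035,0],"rot":[0,0,0],"jaw":0.062},{"translation":[-0.003,0.035,0],"rot":[0,0,0],"jaw":0.062},{"translation":[-0.003,0.035,0],"rot":[0,0,0],"jaw":0.062},{"translation":[0,0.035,0],"rot":[0,0,0],"jaw":0.062},{"translation":[0,0.015,0],"rot":[0,0,0],"jaw":0.062},{"translation":[0,0,0],"rot":[0,0,-6.86],"jaw":0.062},{"translation":[0,0,0],"rot":[0,0,-6.86],"jaw":0.062},{"translation":[0,0,0],"rot":[0,0,-6.86],"jaw":0.062},{"translation":[0,0,0],"rot":[0,0,-6.86],"jaw":0.062},{"translation":[0,0,0],"rot":[0,0,-6.86],"jaw":0.062},{"translation":[0,0,0],"rot":[0,0,-6.86],"jaw":0.062},{"translation":[0,0,0],"rot":[0,0,-6.86],"jaw":0.062}]'
python3 -m creep '[{"translation":[0,0,0],"rot":[0,0,-6.86],"jaw":0.062},{"translation":[0,0,0],"rot":[0,0,-6.86],"jaw":0.062},{"translation":[0,0,0],"rot":[0,0,-6.86],"jaw":0.062},{"translation":[0,0,0],"rot":[0,0,-6.86],"jaw":0.062},{"translation":[0,0,0],"rot":[0,0,-6.86],"jaw":0.062},{"translation":[0,0,0],"rot":[0,0,-6.86],"jaw":0.062},{"translation":[0,0,0],"rot":[0,0,-6.86],"jaw":0.062},{"translation":[0,0,0],"rot":[0,0,0],"jaw":0.062},{"translation":[0,0,0],"rot":[0,0,0],"jaw":0.062}]'
python3 -c "
from h import *
s=st();print(s['joints']);shot('top','x1',(90,90,360,290),2.9);shot('scene','x2')"
```

```text
clock: 21.52
position: [0.4601, 0.2481, 0.1667]
ee_rot: [-3.139, -0.004, -0.006]
force: [1.6, -1.6, -0.8]
width: 0.678
clock: 22.52
position: [0.4592, -0.1743, 0.165]
ee_rot: [3.141, -0.0, 0.002]
force: [0.4, -1.0, -0.4]
width: 0.675
clock: 23.52
position: [0.4504, -0.3276, 0.1649]
ee_rot: [2.866, 1.286, 0.001]
force: [0.9, 0.4, 0.3]
width: 0.674
clock: 24.27
position: [0.4503, -0.3278, 0.1646]
ee_rot: [2.106, 2.331, 0.0]
force: [-0.0, 0.7, 0.8]
width: 0.674
t 24.27 pos [ 0.4503 -0.3278  0.1646] yaw x 95.8 tilt 0.02 F [-0.   0.7  0.8] w 61.9
[ 0.83089283  0.43743617 -0.4043538   1.80936918  0.20837359  0.93625171
  0.43769935]
```

View pics/x1.png

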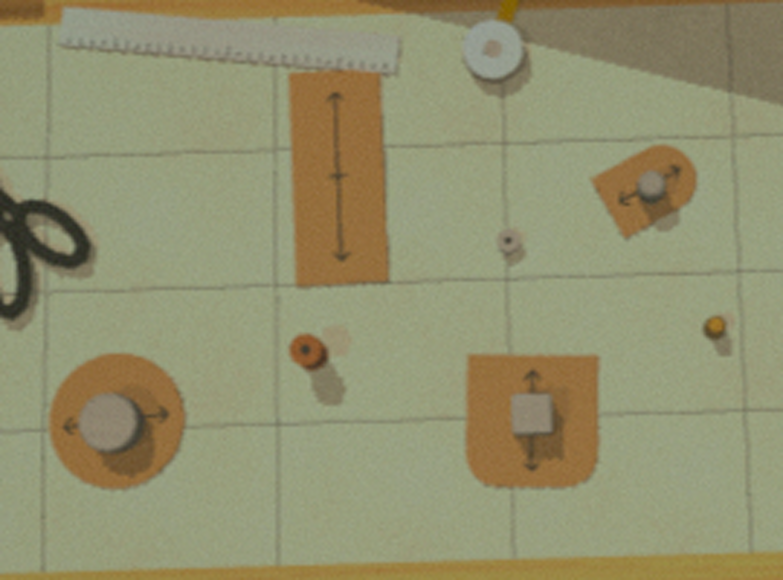

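View pics/x2.png

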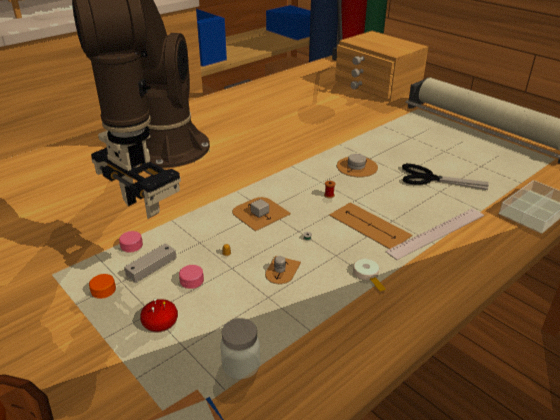

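```bash
python3 -m creep '[{"translation":[0,0,0.03],"rot":[0,0,0],"jaw":0.062},{"translation":[0,0,0.03],"rot":[0,0,0],"jaw":0.062},{"translation":[0,0,0.03],"rot":[0,0,0],"jaw":0.062},{"translation":[0,0,0.015],"rot":[0,0,0],"jaw":0.062},{"translation":[0,0,0],"rot":[0,0,0],"jaw":0.062},{"translation":[0,0,0],"rot":[0,0,0],"jaw":0.062}]' 40
python3 -c "
from h import *
s=st();p=s['position'];print(proj('scene',p-[0,0,.014]));shot('scene','x3',(100,190,220,290),6);shot('top','x4',(355,170,475,290),5)"
```

```text
clock: 24.87
position: [0.4502, -0.3273, 0.0589]
ee_rot: [-2.102, -2.333, 0.001]
force: [0.3, -0.3, 1.1]
width: 0.677
t 24.87 pos [ 0.4502 -0.3273  0.0589] yaw x 95.95 tilt 0.08 F [ 0.3 -0.3  1.1] w 62.2
[147.31509326 250.70470749]
```

View pics/x3.png

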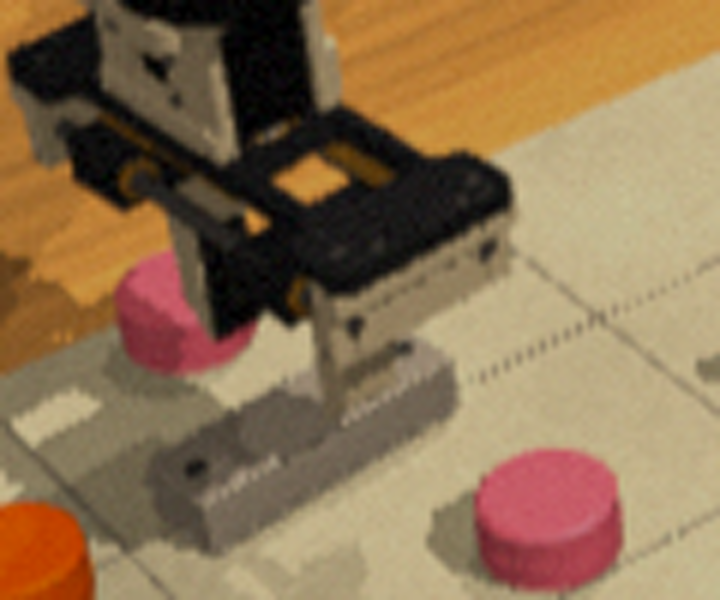

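View pics/x4.png

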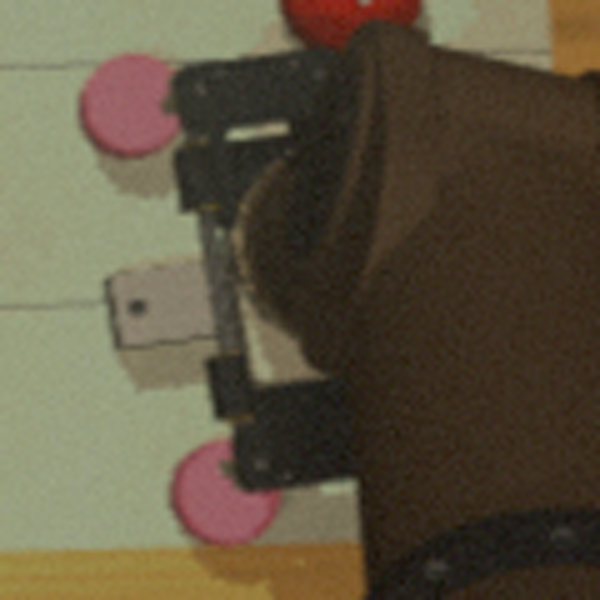

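```bash
python3 -m creep '[{"translation":[0.003,0.001,0],"rot":[0,0,0],"jaw":0.062},{"translation":[0,0,0.012],"rot":[0,0,0],"jaw":0.062},{"translation":[0,0,0.012],"rot":[0,0,0],"jaw":0.062},{"translation":[0,0,0.01],"rot":[0,0,0],"jaw":0.062},{"translation":[0,0,0.005],"rot":[0,0,0],"jaw":0.062},{"translation":[0,0,0],"rot":[0,0,0],"jaw":0.062},{"translation":[0,0,0],"rot":[0,0,0],"jaw":0.045},{"translation":[0,0,0],"rot":[0,0,0],"jaw":0.03},{"translation":[0,0,0],"rot":[0,0,0],"jaw":0.03},{"translation":[0,0,0],"rot":[0,0,0],"jaw":0.03},{"translation":[0,0,0],"rot":[0,0,0],"jaw":0.03},{"translation":[0,0,0],"rot":[0,0,0],"jaw":0.03}]' 50
python3 -m creep '[{"translation":[0,0,0],"rot":[0,0,0],"jaw":0.03},{"translation":[0,0,-0.005],"rot":[0,0,0],"jaw":0.03},{"translation":[0,0,-0.01],"rot":[0,0,0],"jaw":0.03},{"translation":[0,0,-0.01],"rot":[0,0,0],"jaw":0.03},{"translation":[0,0,0],"rot":[0,0,0],"jaw":0.03}]' 55
python3 -c "
from h import *
s=st();shot('scene','x5',(100,190,220,290),6)"
```

```text
clock: 25.97
position: [0.4507, -0.3248, 0.0205]
ee_rot: [-2.102, -2.335, 0.001]
force: [-2.9, 0.3, 4.3]
width: 0.39
clock: 26.38
position: [0.4523, -0.325, 0.0473]
ee_rot: [2.099, 2.333, 0.001]
force: [1.0, -0.7, -6.1]
width: 0.389
t 26.38 pos [ 0.4523 -0.325   0.0473] yaw x 96.04 tilt 0.17 F [ 1.  -0.7 -6.1] w 35.7
```

View pics/x5.png

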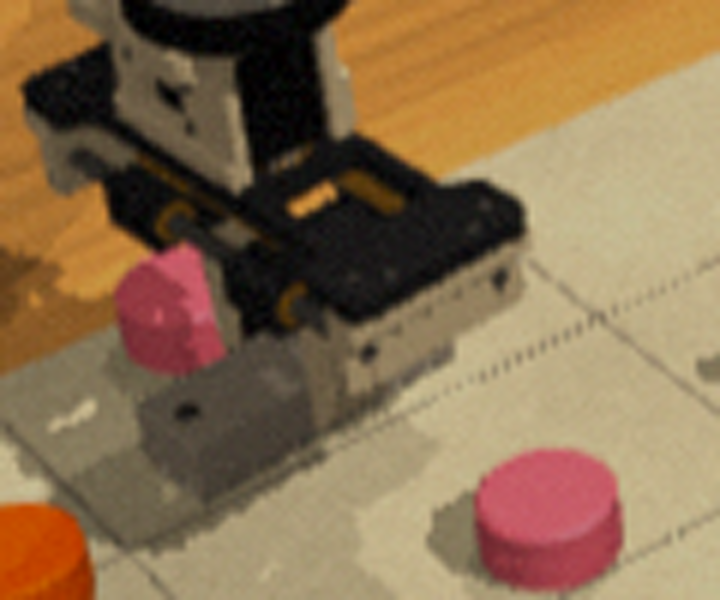

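```bash
python3 -m creep '[{"translation":[0,0,-0.02],"rot":[0,0,0],"jaw":0.03},{"translation":[0,0,-0.03],"rot":[0,0,-3],"jaw":0.03},{"translation":[0,0,-0.03],"rot":[0,0,-6],"jaw":0.03},{"translation":[0,0,-0.02],"rot":[0,0,-7],"jaw":0.03},{"translation":[0,0,0],"rot":[0,0,-7],"jaw":0.03},{"translation":[0,0,0],"rot":[0,0,-7],"jaw":0.03},{"translation":[0,0,0],"rot":[0,0,-7],"jaw":0.03},{"translation":[0,0,0],"rot":[0,0,-7],"jaw":0.03},{"translation":[0,0,0],"rot":[0,0,-7],"jaw":0.03},{"translation":[0,0,0],"rot":[0,0,-7],"jaw":0.03},{"translation":[0,0,0],"rot":[0,0,-7],"jaw":0.03},{"translation":[0,0,0],"rot":[0,0,-7],"jaw":0.03}]' 58
python3 -m creep '[{"translation":[0,0,0],"rot":[0,0,-7],"jaw":0.03},{"translation":[0,0,0],"rot":[0,0,-6.2],"jaw":0.03},{"translation":[0,0,0],"rot":[0,0,0],"jaw":0.03},{"translation":[0,0,0],"rot":[0,0,0],"jaw":0.03}]'
python3 -c "
from h import *
s=st();print(s['joints'])"
```

```text
clock: 27.43
position: [0.4507, -0.3245, 0.1448]
ee_rot: [-0.318, -3.125, -0.0]
force: [-0.2, -0.3, -7.6]
width: 0.387
clock: 27.77
position: [0.4507, -0.3246, 0.1448]
ee_rot: [0.028, -3.141, -0.001]
force: [-0.2, -0.1, -7.0]
width: 0.386
t 27.77 pos [ 0.4507 -0.3246  0.1448] yaw x -178.99 tilt 0.04 F [-0.2 -0.1 -7. ] w 35.4
[ 1.07525585  0.54587581 -0.77518964  1.81239713  0.45521641  0.97137863
  1.69692668]
```

```bash
python3 -m creep '[{"translation":[-0.0075,0.0155,0],"rot":[0,0,0],"jaw":0.03},{"translation":[-0.0148,0.031,0],"rot":[0,0,0],"jaw":0.03},{"translation":[-0.0148,0.031,0],"rot":[0,0,0],"jaw":0.03},{"translation":[-0.0148,0.031,0],"rot":[0,0,0],"jaw":0.03},{"translation":[-0.0148,0.031,0],"rot":[0,0,0],"jaw":0.03},{"translation":[-0.0148,0.031,0],"rot":[0,0,0],"jaw":0.03},{"translation":[-0.0148,0.031,0],"rot":[0,0,0],"jaw":0.03},{"translation":[-0.0148,0.031,0],"rot":[0,0,0],"jaw":0.03},{"translation":[-0.0148,0.031,0],"rot":[0,0,0],"jaw":0.03},{"translation":[-0.0148,0.031,0],"rot":[0,0,0],"jaw":0.03},{"translation":[-0.0148,0.031,0],"rot":[0,0,0],"jaw":0.03},{"translation":[-0.0148,0.031,0],"rot":[0,0,0],"jaw":0.03}]'
python3 -m creep '[{"translation":[-0.0148,0.031,0],"rot":[0,0,0],"jaw":0.03},{"translation":[-0.0148,0.031,0],"rot":[0,0,0],"jaw":0.03},{"translation":[-0.0148,0.031,0],"rot":[0,0,0],"jaw":0.03},{"translation":[-0.0078,0.0157,0],"rot":[0,0,0],"jaw":0.03},{"translation":[0,0,0.02],"rot":[0,0,0],"jaw":0.03},{"translation":[0,0,0.03],"rot":[0,0,0],"jaw":0.03},{"translation":[0,0,0.03],"rot":[0,0,0],"jaw":0.03},{"translation":[0,0,0.015],"rot":[0,0,0],"jaw":0.03},{"translation":[0,0,0],"rot":[0,0,0],"jaw":0.03},{"translation":[0,0,0],"rot":[0,0,0],"jaw":0.03}]'
python3 -c "
from h import *
s=st();shot('scene','x6',(290,120,440,250),5);shot('top','x7',(110,90,300,280),3.2)"
```

```text
clock: 28.77
position: [0.614, 0.0371, 0.145]
ee_rot: [0.027, -3.141, 0.001]
force: [-0.8, -0.7, -6.6]
width: 0.386
clock: 29.6
position: [0.6633, 0.1453, 0.0499]
ee_rot: [0.031, -3.14, 0.001]
force: [0.9, -0.4, -6.0]
width: 0.384
t 29.6 pos [0.6633 0.1453 0.0499] yaw x -178.86 tilt 0.08 F [ 0.9 -0.4 -6. ] w 35.3
```

View pics/x6.png

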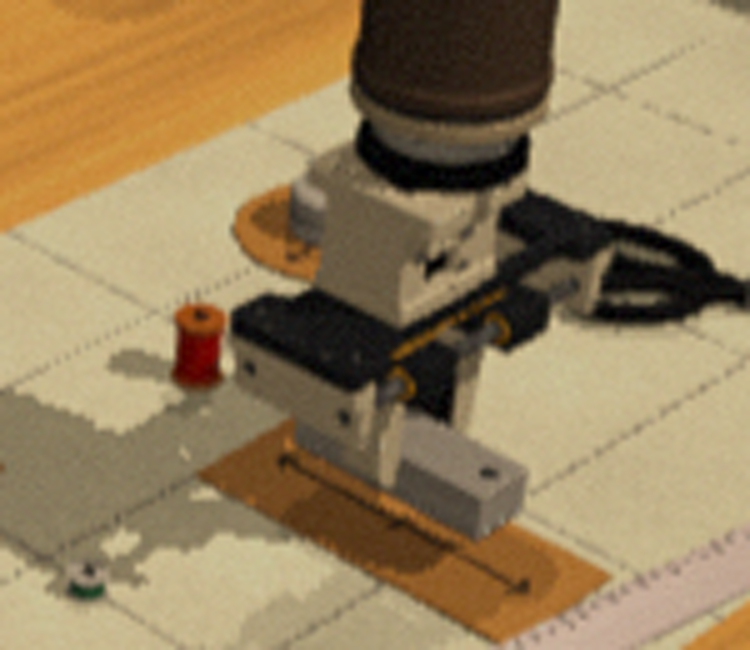

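View pics/x7.png

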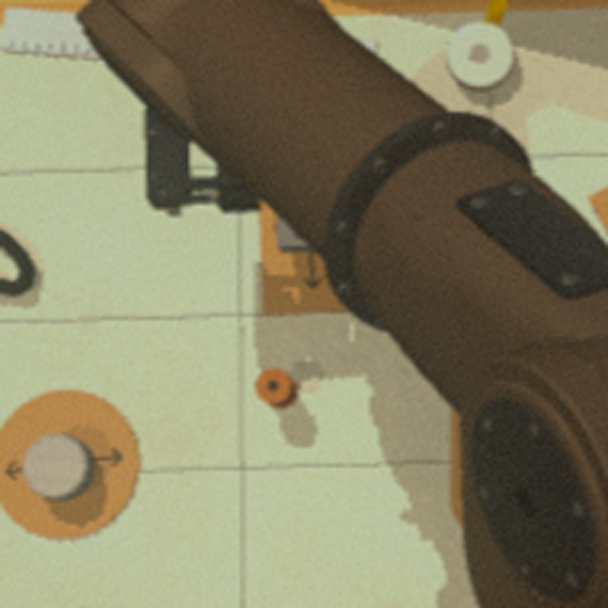

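```bash
python3 -c "
from h import *
np.set_printoptions(precision=4,suppress=True)
S=lambda x,y:(290+x/5,120+y/5)
e=[onz('scene',S(*p),z) for p,z in(((478,540),.0294),((525,500),.0294),((488,472),.0554),((482,503),.0554),((527,466),.0554))]
print(np.array(e)); m=onz('scene',S(397,522),.003);print('mark',m)
print('mid from end bottom',(e[0]+e[1])/2-[.055,.001,0],'top',(e[3]+e[4])/2-[.055,.001,0],'hole',e[2]-[.0448,.0008,0])
a=onz('scene',S(530,588),.003);b=onz('scene',S(280,459),.003);print('arrow',(a+b)/2,np.degrees(np.arctan2(*(a-b)[[1,0]])))
"
```

```text
[[0.7237 0.1323 0.0294]
 [0.7184 0.1737 0.0294]
 [0.7139 0.1472 0.0554]
 [0.7275 0.1257 0.0554]
 [0.7228 0.1644 0.0554]]
mark [0.6679 0.1456 0.003 ]
mid from end bottom [0.666  0.152  0.0294] top [0.6701 0.1441 0.0554] hole [0.6691 0.1464 0.0554]
arrow [0.6688 0.1473 0.003 ] 2.971419845129972
```

```bash
python3 -m creep '[{"translation":[0,0,0.01],"rot":[0,0,0],"jaw":0.03},{"translation":[0,0,0.008],"rot":[0,0,0],"jaw":0.03},{"translation":[0,0,0.004],"rot":[0,0,0],"jaw":0.03},{"translation":[0,0,0.001],"rot":[0,0,0],"jaw":0.03},{"translation":[0,0,0],"rot":[0,0,0],"jaw":0.03},{"translation":[0,0,0],"rot":[0,0,0],"jaw":0.03}]'
python3 -m creep '[{"translation":[0,0,0.001],"rot":[0,0,0],"jaw":0.03},{"translation":[0,0,0],"rot":[0,0,0],"jaw":0.03}]'
python3 -m creep '[{"translation":[0,0,0.001],"rot":[0,0,0],"jaw":0.03},{"translation":[0,0,0],"rot":[0,0,0],"jaw":0.03}]'
```

```text
clock: 30.2
position: [0.6636, 0.1454, 0.0272]
ee_rot: [0.034, -3.141, -0.0]
force: [0.1, 0.4, -7.3]
width: 0.39
clock: 30.37
position: [0.6637, 0.1454, 0.0263]
ee_rot: [-0.034, 3.141, 0.0]
force: [0.1, 0.3, -6.1]
width: 0.387
clock: 30.53
position: [0.6636, 0.1453, 0.0251]
ee_rot: [-0.034, 3.141, -0.0]
force: [-0.7, -0.2, -7.0]
width: 0.387
```

```bash

python3 -m creep '[{"translation":[0,0,0.001],"rot":[0,0,0],"jaw":0.03},{"translation":[0,0,0],"rot":[0,0,0],"jaw":0.03}]'
python3 -m creep '[{"translation":[0,0,0.0006],"rot":[0,0,0],"jaw":0.03},{"translation":[0,0,0],"rot":[0,0,0],"jaw":0.03}]'
python3 -m creep '[{"translation":[0,0,0.0005],"rot":[0,0,0],"jaw":0.03},{"translation":[0,0,0],"rot":[0,0,0],"jaw":0.03}]'
```

```text
clock: 30.7
position: [0.6635, 0.1453, 0.024]
ee_rot: [0.034, -3.141, 0.0]
force: [-0.3, -0.9, -6.6]
width: 0.386
clock: 30.87
position: [0.6636, 0.1453, 0.0236]
ee_rot: [-0.034, 3.141, -0.0]
force: [-0.8, 0.2, -6.0]
width: 0.385
clock: 31.03
position: [0.6636, 0.1454, 0.0236]
ee_rot: [-0.034, 3.141, -0.0]
force: [-2.3, -1.0, 0.3]
width: 0.388
```

Contact shows in the force reading. Next: release, rise, and move clear to look.

```bash

python3 -m creep '[{"translation":[0,0,0],"rot":[0,0,0],"jaw":0.036},{"translation":[0,0,0],"rot":[0,0,0],"jaw":0.042},{"translation":[0,0,0],"rot":[0,0,0],"jaw":0.056},{"translation":[0,0,0],"rot":[0,0,0],"jaw":0.056},{"translation":[0,0,0],"rot":[0,0,0],"jaw":0.056},{"translation":[0,0,-0.01],"rot":[0,0,0],"jaw":0.056},{"translation":[0,0,-0.03],"rot":[0,0,0],"jaw":0.056},{"translation":[0,0,-0.04],"rot":[0,0,0],"jaw":0.056},{"translation":[0,0,-0.04],"rot":[0,0,0],"jaw":0.056},{"translation":[0.02,-0.035,-0.03],"rot":[0,0,0],"jaw":0.056},{"translation":[0.02,-0.035,0],"rot":[0,0,0],"jaw":0.056},{"translation":[0.02,-0.035,0],"rot":[0,0,0],"jaw":0.056}]'
python3 -m creep '[{"translation":[0.02,-0.035,0],"rot":[0,0,0],"jaw":0.056},{"translation":[0.015,-0.035,0],"rot":[0,0,0],"jaw":0.056},{"translation":[0.015,-0.035,0],"rot":[0,0,0],"jaw":0.056},{"translation":[0.015,-0.035,0],"rot":[0,0,0],"jaw":0.056},{"translation":[0.015,-0.035,0],"rot":[0,0,0],"jaw":0.056},{"translation":[0.01,-0.035,0],"rot":[0,0,0],"jaw":0.056},{"translation":[0.01,-0.035,0],"rot":[0,0,0],"jaw":0.056},{"translation":[0.01,-0.035,0],"rot":[0,0,0],"jaw":0.056},{"translation":[0.01,-0.035,0],"rot":[0,0,0],"jaw":0.056},{"translation":[0,-0.035,0],"rot":[0,0,0],"jaw":0.056},{"translation":[0,-0.035,0],"rot":[0,0,0],"jaw":0.056},{"translation":[0,-0.035,0],"rot":[0,0,0],"jaw":0.056}]'
python3 -m creep '[{"translation":[0,0,0],"rot":[0,0,0],"jaw":0.056},{"translation":[0,0,0],"rot":[0,0,0],"jaw":0.056}]'
python3 -c "
from h import *
s=st();shot('scene','f1',(210,140,420,300),3.8);shot('top','f2',(90,100,350,280),3)
Z=dict(bar_mid=.016,disc_mid=.016,block_mid=.016,plug_mid=.018,strap=0,base=0,pocket=0,tab=0,spool_mid=.019,thimble_mid=.012)
for t,z in Z.items():
    for n in('scene','top'):
        for r in optics.pinpoint(n,t)[:2]:
            print(t,n,round(r['score'],2),np.round(onz(n,r['location'],z)[:2],4))
"
```

```text
clock: 32.03
position: [0.6097, 0.0459, 0.1709]
ee_rot: [-0.037, 3.136, 0.001]
force: [0.3, -1.4, -0.2]
width: 0.608
clock: 33.03
position: [0.4978, -0.3792, 0.169]
ee_rot: [-0.033, 3.141, -0.001]
force: [1.0, 0.1, 0.5]
width: 0.609
clock: 33.2
position: [0.4975, -0.3797, 0.1681]
ee_rot: [-0.027, 3.141, -0.001]
force: [-0.1, 0.8, -0.2]
width: 0.611
t 33.2 pos [ 0.4975 -0.3797  0.1681] yaw x -179.01 tilt 0.03 F [-0.1  0.8 -0.2] w 56.1
bar_mid scene 0.62 [0.6743 0.144 ]
bar_mid scene 0.61 [ 0.4654 -0.0363]
bar_mid top 0.56 [0.6524 0.1461]
disc_mid scene 0.71 [ 0.5559 -0.2951]
disc_mid scene 0.63 [ 0.3631 -0.3115]
disc_mid top 0.94 [ 0.3532 -0.3229]
disc_mid top 0.75 [ 0.4468 -0.4391]
block_mid scene 0.52 [ 0.4392 -0.0152]
block_mid top 0.48 [ 0.4528 -0.0163]
plug_mid scene 0.74 [ 0.6436 -0.1203]
plug_mid top 0.41 [ 0.6352 -0.1154]
strap top 0.89 [0.6626 0.1403]
base scene 0.65 [0.4498 0.3414]
base scene 0.2 [0.484  0.1943]
base top 0.56 [0.4553 0.3462]
base top 0.43 [ 0.4467 -0.0165]
pocket scene 0.58 [ 0.4487 -0.0165]
pocket top 0.84 [ 0.4527 -0.015 ]
pocket top 0.7 [0.6623 0.1456]
tab scene 0.84 [ 0.6444 -0.1154]
tab top 0.62 [ 0.6404 -0.119 ]
tab top 0.27 [0.6658 0.1494]
spool_mid scene 0.42 [0.5138 0.1626]
spool_mid top 0.5 [0.5028 0.1768]
thimble_mid scene 0.51 [ 0.5192 -0.1773]
thimble_mid top 0.61 [0.6574 0.1462]
thimble_mid top 0.38 [ 0.5269 -0.1757]
```

View pics/f1.png

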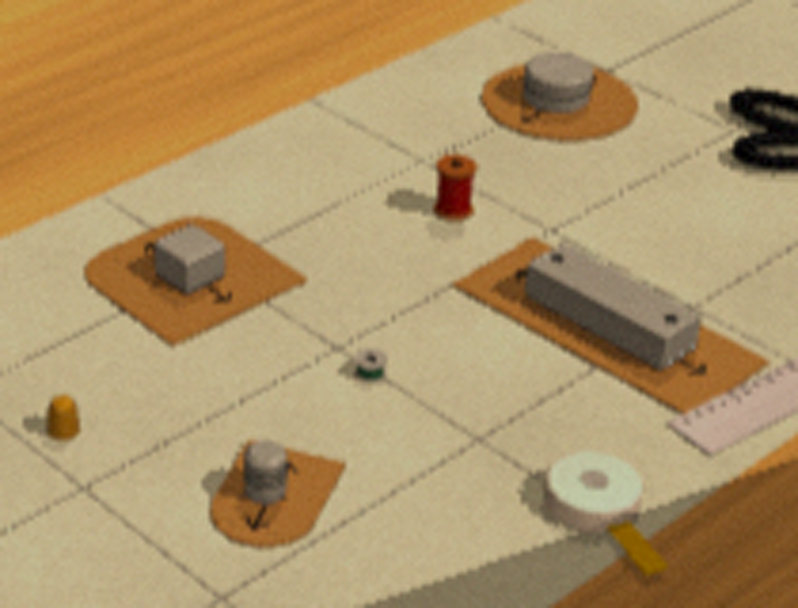

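View pics/f2.png

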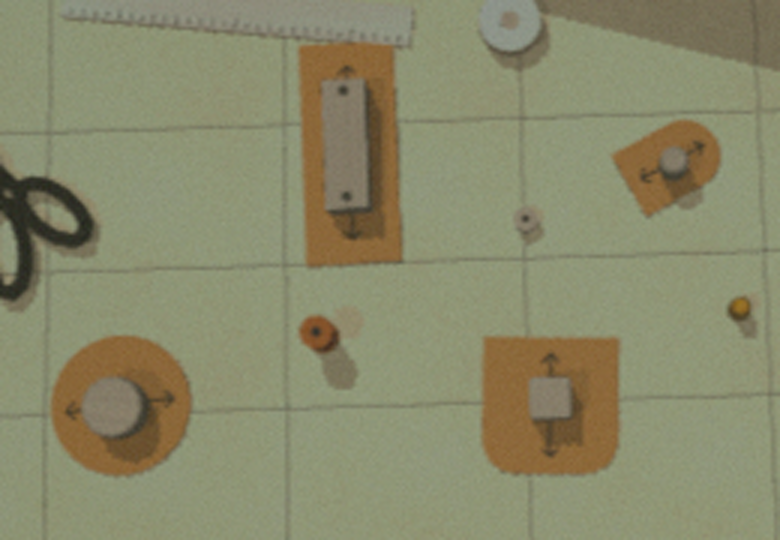

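```bash
python3 - <<'E'
from h import *
np.set_printoptions(precision=4,suppress=True)
T=lambda x,y:(90+x/3,100+y/3); S=lambda x,y:(210+x/3.8,140+y/3.8)
for k,z,a,a0,b,b0 in(("bar",.029,(345,143.5),(349,152),(614.5,288),(607,321)),("disc",.029,(113,408),(120,404),(559,70),(561,97)),("block",.029,(550,398),(551,405),(191,244),(189,271)),("plug",.033,(673,160),(672,161),(266,455),(272,495))):
    print(k,"top",(onz("top",T(*a),z)-onz("top",T(*a0),.003))[:2],"scene",(onz("scene",S(*b),z)-onz("scene",S(*b0),.003))[:2],)
d=onz("top",T(343,90),.029)-onz("top",T(347,197),.029);print(np.degrees(np.arctan2(d[1],d[0])))
E
```

```text
bar top [ 0.001  -0.0005] scene [0.0019 0.001 ]
disc top [-0.0053 -0.0018] scene [ 0.0012 -0.0069]
block top [0.0037 0.0001] scene [ 0.0065 -0.0033]
plug top [-0.0061  0.001 ] scene [-0.0016 -0.0033]
1.4340412318622249
```

```bash
python3 -c "
from h import *
st();print(arm.sign_off())"
```

```text
t 34.3 pos [ 0.4981 -0.3773  0.1679] yaw x -178.77 tilt 0.0 F [ 0.3 -0.9  0.3] w 56.2
the job is handed in; nothing more can be done
None
```

I took the stack apart from the top: plug to tab, block to pocket, disc to base, bar to strap. I let each weight go at or within about 1 mm of the card. I then handed the job in at 34.3 s of the 115 s allowed; `sign_off` reports no verdict, so the figures below are my own checks.

**Last checks, measured by hand in both cameras:** the two cameras differ by up to about 7 mm, but every reading is inside the 15 mm limit.

| Weight | Distance from the piece's mark |
|---|---|
| bar | about 1–2 mm |
| disc | about 6–7 mm |
| block | about 4–7 mm |
| plug | about 4–6 mm |

- **Bar angle:** 1.4° in the top camera, against 0.8–1.4° measured for the strap at the start. One rougher scene reading gave the strap 3.0°, so they agree within about 2°.
- **Flatness:** all four weights look flat in the pictures. The block, disc and bar also showed contact in the force reading before release; the plug's contact was less clear.
- **Bystanders:** the spool and thimble are standing and sit at the same pixels as at the start. The look-alike discs were not touched, and the arm is clear of everything.

**What disagreed:** the trained networks were not reliable at the end. They reported the pink and orange look-alikes as the disc, put the thimble on the strap in the top view, and varied by up to about 15 mm on block and bar. I went by the pictures instead. The cameras also carry a constant 5–6 mm disagreement in x for the cards, so I split the difference and corrected against the gripper's position in the scene camera.

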